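# Close the casting box with the tall board from the leaning stack

### The job

Draw the tall board out of the stack leaning against the low tiled wall, leaving the low boards leaning there, and stand it upright, same way up, in the casting box's open side, centred across the opening, in the groove between the box walls and the clamp pads; let go of it. Then push the two clamps in evenly: bring both to about half way and pause there a moment before pushing either one further, then push both fully home so that the board is held flush against the box. Leave the jar, the bowl and the brush where they are.

Things in the scene. Friction and masses are not known exactly. Their poses are not given: they have to be found in the camera images.
- tall_board: The plywood board to move: 12 mm thick (x) x 170 wide (y) x 150 tall (z), 0.2 kg, the tallest: its top stands about 50 mm above the low boards. Origin: middle of its underside; z up along it, x its face normal. At the start it leans about 13 degrees, top towards its own -x. Its place in the stack (first, second or third from the wall) varies; at least one low board always leans on its front.
- low_board_a: Low plywood board, 12 x 200 x 100 mm tall, leaning in the stack; must stay leaning. Origin and axes as the tall board.
- low_board_b: Low plywood board, 12 x 184 x 96 mm tall, leaning in the stack; must stay leaning. Origin and axes as the tall board.
- low_board_c: Low plywood board, 12 x 192 x 98 mm tall, the front one of the stack; must stay leaning. Origin and axes as the tall board.
- low_wall: Fixed low tiled wall, 45 mm thick x 250 long x 80 high, that the stack leans against. Origin: on the bench, middle of the foot of the face the boards lean on; x points out of that face towards the boards (roughly away from the robot), y along the wall. The boards' feet stand side by side 15 to 70 mm in front of that face.
- casting_box: Fixed plywood box, three walls, on a grey base plate 12 mm thick; its open side faces its +x. Origin: on the bench under the middle of the open side; x out of the opening (roughly away from the robot), y along it, z up. The walls end at x = 0, tops at z = 147 mm; 170 wide outside (y), side walls 18 thick. A plaster model inside reaches z = 60 mm. Board closed: its origin at x = 6, y = 0, z = 12 mm.
- groove (a point): Middle of the groove's floor in front of the box's open side, axes as the box: the groove is 28 mm wide in x (box x = 0 to 28), its floor the base plate's top 12 mm above the bench, between the wall ends and a wooden strip 12 mm wide and 8 mm high. The board stands in it.
- clamp_left (a joint): Left clamp (at y = +50 mm of the box): a slide pushed along the box's -x, friction about 3 N, stays where it is left. Value in m: 0 fully out, starts at 0 to 0.004; about 0.014 is half way; at 0.028 its rubber pad (26 mm disc, centre 55 mm above the bench) presses the board against the box: home (stop at 0.0285).
- clamp_right (a joint): Right clamp, the same, at y = -50 mm of the box.
- clamp_left_handle (a point): Middle of the top edge of the outer (+x) face of the left clamp's handle, a black upright plate 10 mm thick (x) x 36 wide (y), 40 to 95 mm above the bench; box x = 108 mm when fully out. Axes as the box. Push that face towards the box or pinch the plate from above. A fixed steel guide 16 x 40 mm, up to 70 mm above the bench, stands at box x = 52 to 68 mm.
- clamp_right_handle (a point): The same point on the right clamp's handle.
- jar: White plastic jar, 64 mm across, 85 high; leave alone. Origin: centre of its base.
- bowl: Green plastic bowl, 110 mm across, 50 high; leave alone. Origin: centre of its base.
- brush: Brush lying on the bench, handle to its -x; leave alone. Origin near its middle.
Things that resemble listed ones, but are neither listed nor needed, are in the scene too. Leave any green or turquoise look-alike of the low_board_a alone.

How it is judged:
By the outcome, as a careful person would: the job done as asked, in the order asked, and still so for the second after the job is handed in, with the robot touching nothing.
It also fails if it takes over 58 s, if anything falls off the work surface, if the arm or the gripper's body presses on something with over 40 N, if the wrist force passes 120 N, or if a joint passes its speed limit or range.

### The arm

A 6-joint arm with a two-finger parallel gripper is mounted at the origin on the work surface. World frame = base frame: x ahead of the robot, y to its left, z up, the work surface at z = 0. Lengths are in m, angles in rad, forces in N, time in s.
With the tool pointing down it reaches from about 0.225 to 0.875 m from the base axis. Payload 3.4 kg.
Tool frame: the origin (TCP) lies between the finger pads; the fingertips stand 19 mm ahead of it and the grasp point (between the pads) is the TCP (arm.nose_length is the distance from the TCP to the fingertips, in m); y points along the fingers, z is the direction in which the jaws open and shut, and the axes are right-handed (so a half turn about y gives the same grasp; the last joint's range is limited). The gripper opens to 85 mm and grips with 20 to 120 N. Pads are 22 mm wide; open, the fingers measure 114 mm over their backs; the gripper's body (76 mm by 85 mm) begins 54 mm behind the grasp point. The pads swing forward as they close: fully open they stand 13 mm farther back than shut.
Start: joints at [1.187, 0.276, 1.505, -0, 1.361, -0.121], TCP at [0.149, 0.555, 0.25] pointing down, gripper open.
Joint ranges: [-2.89, 2.89], [-0.75, 2.08], [0.22, 2.7], [-1.18, 4.32], [0.11, 2.71], [-2.7, 2.7]. Speed limits (rad/s): [2.57, 2.57, 3.14, 3.14, 3.14, 3.14].

### API

Orientations are given as a unit quaternion [w, x, y, z].
In Python, from plant import arm, eyes, sign_off gives the robot as it stands.
- The arm moves only by the shell command python3 -m handwheel 'ROWS' [FORCE]. ROWS is JSON, one flat list of numbers, 5 for each row, row after row: the opening, from 0 (shut) to 1 (fully open), then the shift along the tool's x, y, z in m, then the turn about the tool's y in degrees. In form: [gripper, dx, dy, dz, roll, gripper, dx, dy, dz, roll, ...]. A call has 1 to 8 rows; each row is the pose to reach, as a shift and turn from the pose commanded when the call began, along the tool's axes at that moment; what a row does not reach only later rows make up. A row lasts 1/10 s, in which the tool goes at most 50 mm and 8.59 degrees, less where a joint would pass 70% of its speed; a pose out of reach is approached as far as the arm can. A call with a gripper value outside its range is refused whole. The fingers move at their own pace and stop on an object; FORCE is the grip in N (left out, the last holds). Time passes only in rows, so rows that repeat a pose let the fingers close. It gives the time, the measured TCP pose, the force and the opening at its end, in the units of the state.
- arm.sense(): the state, without advancing time (a new reading comes with each control period).
- eyes.capture(name): name is "scene" or "top" or "wrist"; returns (picture, depth): 384x512x3 uint8, red, green, blue; 384x512 float32, m along the optical axis (not along the pixel's ray), 0 where there is no reading.
- eyes.camera_model(name): a dict with "mtx" (3x3 intrinsics, pixels), "R" (3x3) and "t" (3): a world point X has camera coordinates R X + t. Camera axes: x right, y down, z forward; pixel columns grow to the right and rows downward; lengths in m; the calibration is good to about 2 mm. The wrist camera is an equidistant fisheye: a pixel r from the principal point sees the ray r / f radians off the axis. A picture is of the moment at which its call begins: read the wrist's pose just before it. camera_model takes no time and is no camera call; for the wrist camera it gives the pose at the moment of the call.
- sign_off(): hands the job in, once; it reports no verdict.
The state is a dict: "time": time; "joint_positions": joint angles; "dq": joint speeds; "effort": joint torques, N m; "tcp_pos": TCP position; "tool_rot": TCP orientation; "ft_force": force on the tool from outside, world axes, zero at the start; "ft_torque": the same for the moment, N m; "opening": finger opening in m.
Only numpy, scipy, OpenCV 4.12 (cv2) and the standard library are available. Lean on these libraries where they do the work, as an engineer would, in place of code of your own. Each camera call takes 0.05 s, during which the arm holds its last target.

## Working session

There is one attempt and no reset: what is moved stays moved. The work goes in short steps, Python scripts to look and compute and a shell command to move; the robot and the scene stay as the last step left them, time stands still between calls to the robot, and variables do not carry over. Pictures are saved under pics/ and viewed, and the job is handed in when it is done.

```bash
ls; mkdir -p pics; cat > h.py <<'E'
import numpy as np, cv2
from plant import arm, eyes
def snap(n,f):
    m=eyes.camera_model(n); p,d=eyes.capture(n)
    cv2.imwrite('pics/'+f+'.png',p[:,:,::-1]); np.savez('pics/'+f+'.npz',p=p,d=d,mtx=m['mtx'],R=m['R'],t=m['t'])
    return p,d,m
def world(z,u,v):
    K,R,t=z['mtx'],z['R'],z['t']; d=z['d'][v,u]
    c=np.stack([(u-K[0,2])/K[0,0]*d,(v-K[1,2])/K[1,1]*d,d],-1)
    return (c-t)@R
E
python3 - <<'E'
from h import *
for n in('scene','top'):
    p,d,m=snap(n,n+'0'); print(n,m)
s=arm.sense(); print(s)
E
```

```text
pics
scene {'mtx': array([[433.56534128,   0.        , 259.49613775],
       [  0.        , 433.56534128, 197.89079489],
       [  0.        ,   0.        ,   1.        ]]), 'R': array([[-0.17828012,  0.98395194, -0.00740191],
       [ 0.53147493,  0.0899606 , -0.8422835 ],
       [-0.8281006 , -0.15409633, -0.53898397]]), 't': array([-0.07081404, -0.21905681,  1.75171914])}
top {'mtx': array([[394.54952101,   0.        , 254.11595371],
       [  0.        , 394.54952101, 198.4038971 ],
       [  0.        ,   0.        ,   1.        ]]), 'R': array([[-0.00602067, -0.99974215, -0.02189471],
       [-0.99575963,  0.00800373, -0.09164439],
       [ 0.091796  ,  0.02125011, -0.99555107]]), 't': array([0.18543986, 0.51955415, 1.19329857])}
{'time': 0.1, 'joint_positions': array([ 1.18702936e+00,  2.76542182e-01,  1.50605179e+00, -2.51806477e-08,
        1.36070833e+00, -1.20991979e-01]), 'dq': array([ 0.00084417, -0.00218726, -0.00447535, -0.00068674, -0.00315962,
       -0.00079632]), 'effort': array([ 2.75087579e-03, -4.17699730e+01, -2.46404743e+01, -3.20759432e-05,
        5.87436734e-03,  3.09017912e-05]), 'tcp_pos': array([0.14918884, 0.55482917, 0.24950221]), 'tool_rot': array([-0.70042672,  0.70159733, -0.09278881,  0.09248695]), 'ft_force': array([ 0.01108519,  0.49872947, -0.03879835]), 'ft_torque': array([0.01292091, 0.03297084, 0.06676595]), 'opening': 0.08528051740521429}
```

View pics/scene0.png

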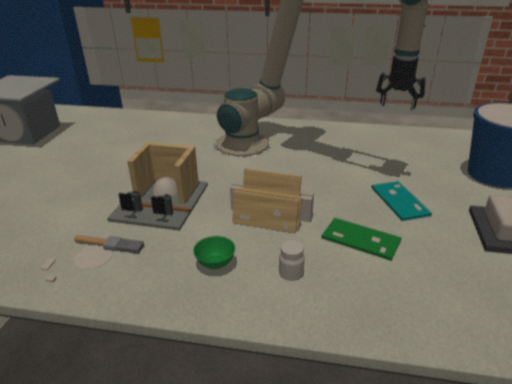

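View pics/top0.png

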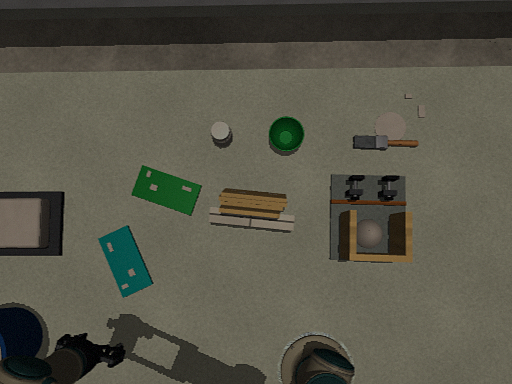

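The scene view shows the stack at about (270,200), with the tall board's top edge near (272,176). The box is at (160,180) with the clamps at (130,202) and (162,205). In the top view the stack is at (252,205), and the box at (375,230) with its clamps at (355,187) and (388,187). Next are close crops.

```bash
python3 - <<'E'
import cv2,numpy as np
t=cv2.imread('pics/top0.png');s=cv2.imread('pics/scene0.png')
a=cv2.resize(t[180:240,200:310],None,fx=7,fy=7,interpolation=2)[:, :770]
cv2.imwrite('pics/ct.png',np.clip(a*1.6,0,255).astype('u1'))
b=cv2.resize(s[160:240,220:325],None,fx=7,fy=7,interpolation=2); cv2.imwrite('pics/cs.png',np.clip(b*1.3,0,255).astype('u1'))
c=cv2.resize(t[165:270,320:420],None,fx=5.7,fy=5.7,interpolation=2); cv2.imwrite('pics/cb.png',np.clip(c*1.6,0,255).astype('u1'))
E
```

```text
(no output)
```

View pics/ct.png

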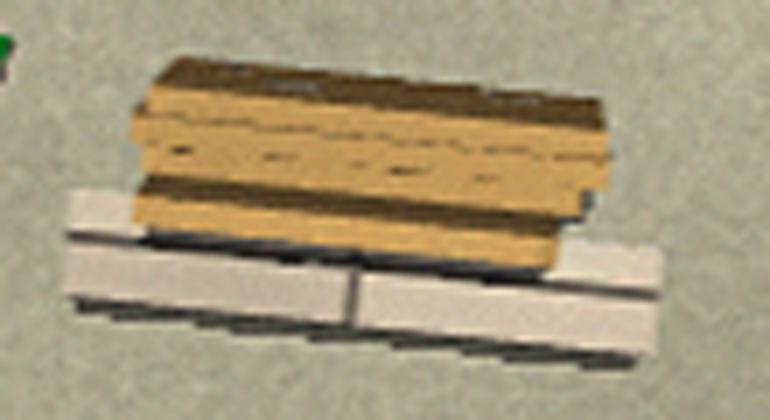

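View pics/cs.png

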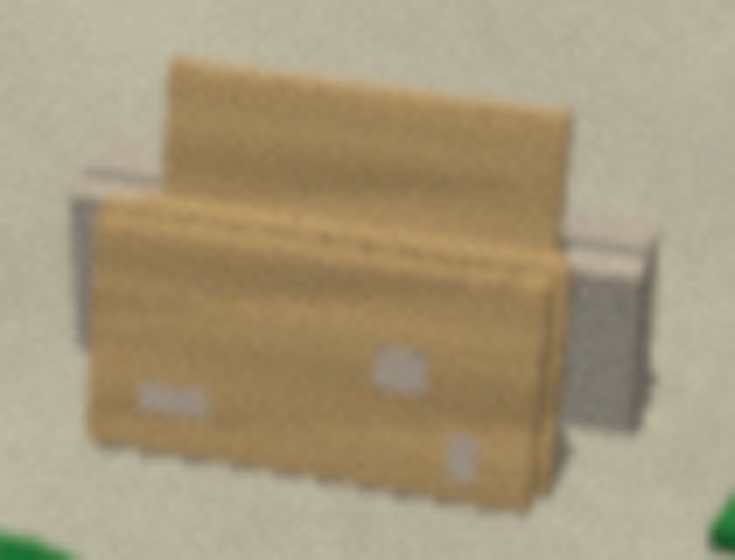

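View pics/cb.png

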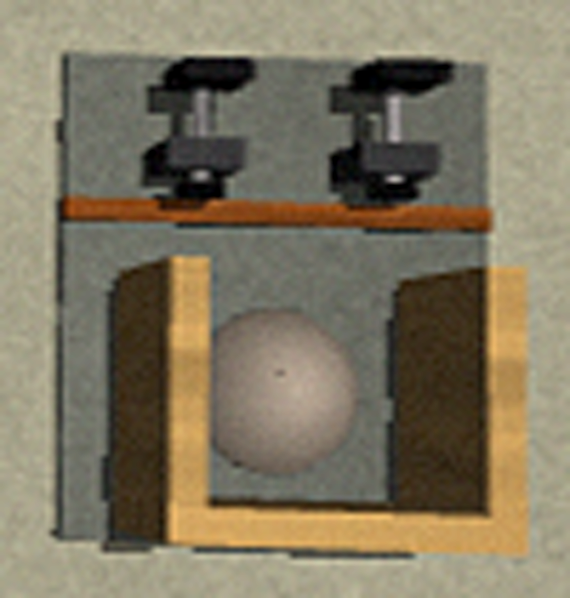

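Candidates for the tall board:
- The row of three low boards, with light top edges at top px (252,195) to (254,207). The stepped widths match c, a and b.
- The separate strip at top px (250,213), scene px (272,170-195), standing about 50 mm above the others.
- The green board at (167,190) and the turquoise one at (125,262), both look-alikes to ignore.

I choose the strip at (250,213), which is first from the wall. Next I measure it from depth.

```bash
cat >> h.py <<'E'
def cloud(f):
    z=np.load('pics/'+f+'.npz'); v,u=np.mgrid[0:384,0:512]; u=u.ravel();v=v.ravel()
    w=world(z,u,v); ok=z['d'][v,u]>0
    return w[ok],z['p'][v,u][ok],u[ok],v[ok]
def rect(P):
    r=cv2.minAreaRect((P[:,:2]*1000).astype(np.float32)); return r, cv2.boxPoints(r).round(1).tolist()
E
python3 - <<'E'
from h import *
for f in('top0','scene0'):
    w,c,u,v=cloud(f)
    print(f)
    # bench
    b=w[(np.abs(w[:,2])<.02)&(w[:,0]>.2)&(w[:,0]<.8)]; print('bench z',np.median(b[:,2]))
    R=(u>205)&(u<300)&(v>182)&(v<240) if f=='top0' else (u>225)&(u<320)&(v>160)&(v<235)
    S=w[R]
    for lo,hi in((.135,.16),(.125,.16),(.09,.105),(.07,.085)):
        q=S[(S[:,2]>lo)&(S[:,2]<hi)]
        if len(q)>10: print(lo,len(q),q.mean(0).round(4),rect(q),q[:,2].max().round(4))
    R=(u>325)&(u<420)&(v>170)&(v<270) if f=='top0' else (u>110)&(u<210)&(v>140)&(v<225)
    S=w[R]
    for lo,hi in((.14,.155),(.085,.1),(.06,.075),(.015,.025),(.008,.016)):
        q=S[(S[:,2]>lo)&(S[:,2]<hi)]
        if len(q)>10: print('box',lo,len(q),q.mean(0).round(4),rect(q),np.median(q[:,2]).round(4))
E
```

```text
top0
bench z 0.0005181995571577392
0.135 312 [0.4713 0.194  0.1464] (((471.82037353515625, 193.60610961914062), (168.009765625, 15.044095039367676), 83.64236450195312), [[455.0, 111.0], [470.0, 109.30000305175781], [488.6000061035156, 276.29998779296875], [473.6000061035156, 277.8999938964844]]) 0.153
0.125 348 [0.4722 0.1934 0.1447] (((472.95196533203125, 193.51776123046875), (168.00909423828125, 17.5236873626709), 83.97723388671875), [[455.3999938964844, 110.9000015258789], [472.8999938964844, 109.0999984741211], [490.5, 276.1000061035156], [473.1000061035156, 278.0]]) 0.153
0.09 882 [0.5062 0.185  0.0969] (((505.70263671875, 184.25479125976562), (199.3306121826172, 41.532772064208984), 83.78959655761719), [[474.29998779296875, 87.4000015258789], [515.5999755859375, 82.9000015258789], [537.0999755859375, 281.1000061035156], [495.79998779296875, 285.6000061035156]]) 0.105
0.07 1081 [0.4561 0.1864 0.0799] (((482.5813903808594, 186.1339874267578), (249.41253662109375, 96.93577575683594), 83.73706817626953), [[420.79998779296875, 67.5], [517.2000122070312, 56.900001525878906], [544.400
[... 3514 characters left out ...]
, [584.2999877929688, -254.8000030517578], [586.2999877929688, -80.0999984741211], [341.8999938964844, -77.30000305175781]]) 0.0678
box 0.015 405 [ 0.4769 -0.1439  0.0192] (((468.99542236328125, -167.89666748046875), (232.74002075195312, 260.0841064453125), 89.01634216308594), [[337.0, -282.0], [597.0, -286.5], [601.0, -53.79999923706055], [341.0, -49.29999923706055]]) 0.0189
box 0.008 1521 [ 0.515  -0.1488  0.0125] (((462.8027648925781, -167.10726928710938), (233.3922576904297, 271.1900329589844), 88.26176452636719), [[323.70001220703125, -279.6000061035156], [594.7999877929688, -287.8999938964844], [601.9000244140625, -54.599998474121094], [330.79998779296875, -46.400001525878906]]) 0.0126
```

```bash
cat >> h.py <<'E'
from scipy.spatial.transform import Rotation as Rn
def T():
    s=arm.sense(); q=s['tool_rot']; return s['tcp_pos'],Rn.from_quat([q[1],q[2],q[3],q[0]]).as_matrix()
def want(target,yawz):
    """shift in tool axes to world target; roll to get tool z at world yaw (deg, mod 180)"""
    p,M=T(); d=M.T@(np.array(target)-p); y=np.degrees(np.arctan2(M[1,2],M[0,2]))
    dl=(yawz-y+90)%180-90
    # turn about tool y (which points down => world yaw decreases)
    r=-dl if M[2,1]<0 else dl
    return (d*1000).round(1),round(r,2),'alt',round(r-180*np.sign(r),2)
E
python3 - <<'E'
from h import *
p,M=T(); print(p,'\n',M.round(3), arm.nose_length)
# refine stack & box with 2-D line fits
for f in('top0','scene0'):
    w,c,u,v=cloud(f)
    R=(w[:,0]>.44)&(w[:,0]<.52)&(w[:,1]>.10)&(w[:,1]<.29)
    q=w[R&(w[:,2]>.112)]
    # plane of front face/top: PCA yaw
    top=q[q[:,2]>.138]
    k=np.polyfit(top[:,1],top[:,0],1); print(f,'yaw',-np.degrees(np.arctan(k[0])),'x@y=.194',np.polyval(k,.194),'y',np.percentile(top[:,1],[0,1,50,99,100]).round(4),np.percentile(top[:,2],[50,98]))
    n=np.array([np.cos(np.radians(-6.2)),np.sin(np.radians(-6.2))])
    for h in np.arange(.09,.155,.005):
        s=w[R&(abs(w[:,2]-h)<.0025)]; 
        if len(s): x=(s[:,:2]-[.472,.194])@n; print(round(h,3),len(s),np.percentile(x,[2,50,98]).round(4))
E
```

```text
[0.14918884 0.55482917 0.24950221] 
 [[ 0.966 -0.001  0.26 ]
 [-0.26  -0.002  0.966]
 [-0.    -1.    -0.002]] 0.019
top0 yaw -6.237192254982296 x@y=.194 0.4709967388600301 y [0.1105 0.1108 0.1936 0.2766 0.2777] [0.14702857 0.15174776]
0.09 57 [0.0175 0.0219 0.0547]
0.095 365 [0.0168 0.0287 0.0516]
0.1 257 [0.0152 0.0344 0.0508]
0.105 33 [0.0135 0.0151 0.0396]
0.11 20 [0.0121 0.0131 0.0142]
0.115 18 [0.0109 0.0117 0.0126]
0.12 15 [0.0097 0.0108 0.0117]
0.125 22 [0.0086 0.0095 0.0103]
0.13 15 [0.0078 0.0084 0.0091]
0.135 23 [0.0063 0.0071 0.0078]
0.14 17 [-0.0048  0.006   0.0067]
0.145 162 [-0.0075 -0.0028  0.0054]
0.15 119 [-0.0066 -0.0001  0.0043]
scene0 yaw -5.904078621067094 x@y=.194 0.47613363415591864 y [0.1112 0.1125 0.1988 0.2793 0.2801] [0.14577687 0.15035911]
0.09 17 [0.0152 0.0534 0.0565]
0.095 205 [0.0138 0.0236 0.0538]
0.1 240 [0.0122 0.0348 0.0524]
0.105 113 [0.0103 0.0151 0.0199]
0.11 90 [0.0079 0.0136 0.0185]
0.115 97 [0.0065 0.0128 0.0183]
0.12 99 [0.0054 0.0117 0.0167]
0.125 95 [0.0066 0.0105 0.0144]
0.13 94 [0.0046 0.0087 0.0137]
0.135 109 [0.0029 0.0073 0.0123]
0.14 92 [0.0006 0.0065 0.0111]
0.145 124 [-0.0089  0.0045  0.0091]
0.15 80 [-0.0046  0.0039  0.0106]
```

```bash
python3 - <<'E'
from h import *
print(want((.473,.195,.25),-6.1))
E
```

```text
(array([ 4.062e+02, -1.000e-01, -2.634e+02]), np.float64(81.04), 'alt', np.float64(-98.96))
```

```bash
python3 -m handwheel '[1,40,0,-26,8, 1,80,0,-52,16, 1,120,0,-78,24, 1,160,0,-104,32, 1,200,0,-130,40, 1,240,0,-156,48, 1,280,0,-182,56, 1,320,0,-208,64]' 
python3 - <<'E'
from h import *
print(want((.473,.195,.25),-6.1))
E
```

```text
time: 0.9
tcp_pos: [0.4174, 0.2559, 0.2501]
tool_rot: [0.544, -0.544, 0.452, -0.452]
ft_force: [1.1, 0.6, -0.3]
opening: 0.0858
(array([70.1,  0.1, 43.4]), np.float64(16.71), 'alt', np.float64(-163.29))
```

```bash
python3 -m handwheel '[1,30,0,18,8, 1,60,0,37,15, 1,70,0,43.4,16.7, 1,70,0,43.4,16.7, 1,70,0,43.4,16.7]' 
python3 - <<'E'
from h import *
print(want((.473,.195,.25),-6.1))
p,d,m=snap('wrist','w1'); print(m)
E
```

```text
time: 1.4
tcp_pos: [0.5865, 0.0717, 0.2499]
tool_rot: [0.474, -0.474, 0.525, -0.524]
ft_force: [0.1, 0.4, 0.3]
opening: 0.0855
(array([-111.2,    0. , -125.4]), np.float64(0.32), 'alt', np.float64(-179.68))
{'mtx': array([[297.31863964,   0.        , 253.72611477],
       [  0.        , 297.31863964, 189.60059344],
       [  0.        ,   0.        ,   1.        ]]), 'R': array([[ 9.94833147e-01, -1.01522598e-01, -4.13610535e-04],
       [-9.65264725e-02, -9.47122174e-01,  3.06010177e-01],
       [-3.14586878e-02, -3.04389143e-01, -9.52028151e-01]]), 't': array([-0.57694718,  0.08501342,  0.41929529])}
```

View pics/w1.png

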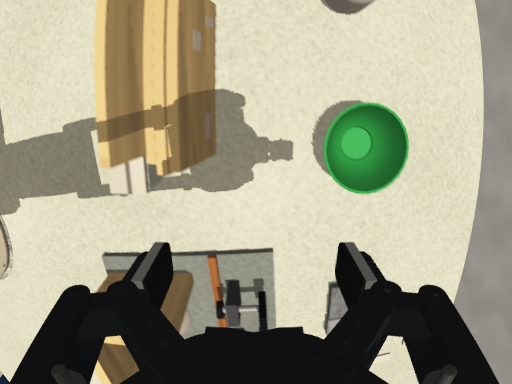

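I gave the shifts in mm, but the interface takes metres. The per-row cap limited the motion and it stayed clear at z = 0.25, so I'll correct it. The wrist view shows the stack at (155,90), the bowl at (367,147) and the box at (190,310).

```bash
python3 -m handwheel '[1,-0.025,0,-0.028,0, 1,-0.05,0,-0.056,0, 1,-0.075,0,-0.084,0, 1,-0.1,0,-0.112,0, 1,-0.111,0,-0.125,0, 1,-0.111,0,-0.125,0.3, 1,-0.111,0,-0.125,0.3]' 
python3 - <<'E'
from h import *
print(want((.473,.195,.25),-6.1))
p,d,m=snap('wrist','w2')
E
```

```text
time: 2.15
tcp_pos: [0.473, 0.1962, 0.2504]
tool_rot: [-0.473, 0.473, -0.525, 0.526]
ft_force: [0.4, -0.4, -0.0]
opening: 0.0853
(array([1.2, 0.4, 0.2]), np.float64(0.08), 'alt', np.float64(-179.92))
```

View pics/w2.png

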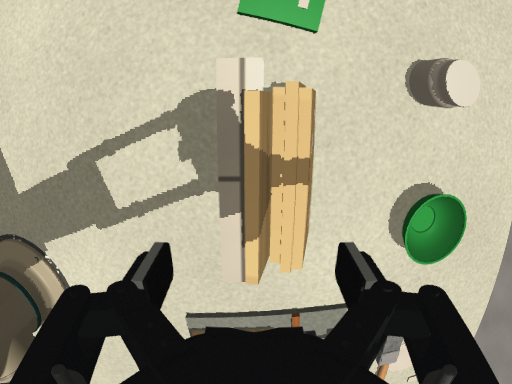

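The wrist view shows the tall board's top edge at x≈252, between the tips at x≈160 and x≈348, with the three low boards at x 270–315. I'll descend.

```bash
python3 -m handwheel '[1,0.001,0.02,0,0, 1,0.001,0.05,0,0, 1,0.001,0.08,0,0, 1,0.001,0.1,0,0, 1,0.001,0.112,0,0, 1,0.001,0.112,0,0, 1,0.001,0.112,0,0]' 
python3 -m handwheel '[0.5,0,0,0,0, 0.35,0,0,0,0, 0.3,0,0,0,0,0.3,0,0,0,0,0.3,0,0,0,0]' 20
python3 - <<'E'
from h import *
print(want((.473,.195,.137),-6.1))
p,d,m=snap('wrist','w3')
p,d,m=snap('scene','s3')
cv2.imwrite('pics/s3c.png',cv2.resize(p[90:250,180:360],None,fx=4,fy=3.7)[...,::-1])
E
```

```text
time: 2.9
tcp_pos: [0.4734, 0.1952, 0.1388]
tool_rot: [-0.473, 0.472, -0.526, 0.526]
ft_force: [0.4, -0.1, 0.3]
opening: 0.0856
time: 3.4
tcp_pos: [0.4724, 0.1955, 0.1386]
tool_rot: [-0.473, 0.473, -0.526, 0.526]
ft_force: [0.0, -0.7, 0.1]
opening: 0.0253
(array([0.5, 1.6, 0.7]), np.float64(0.05), 'alt', np.float64(-179.95))
```

View pics/w3.png

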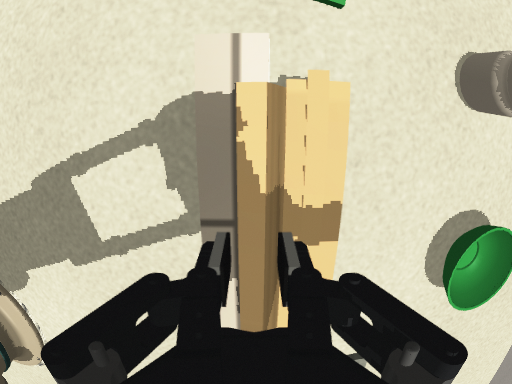

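View pics/s3c.png

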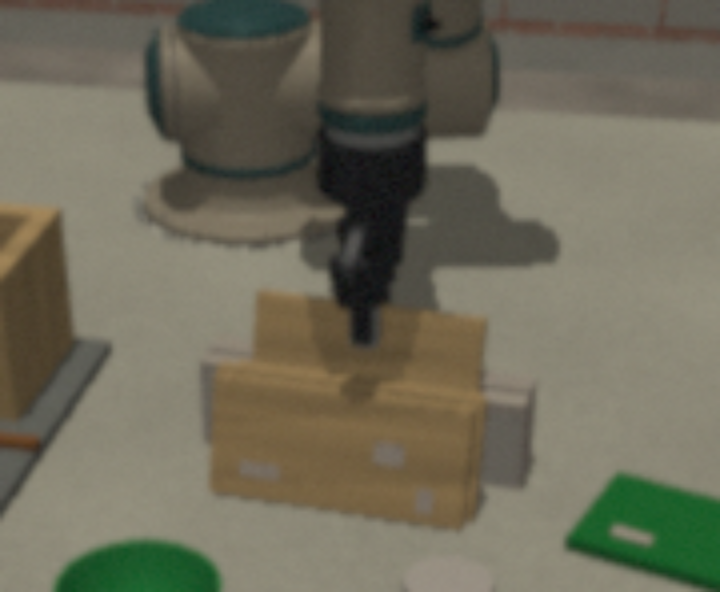

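The board lies between the fingers (tips at x≈222 and x≈285, board at x 238–278), and the low boards are undisturbed. I'll close gently.

```bash
python3 -m handwheel '[0.23,0,0,0,0, 0.2,0,0,0,0, 0.18,0,0,0,0,0.16,0,0,0,0,0.14,0,0,0,0,0.12,0,0,0,0,0.1,0,0,0,0,0.1,0,0,0,0]' 20
python3 - <<'E'
from h import *
p,d,m=snap('scene','s4')
cv2.imwrite('pics/s4c.png',cv2.resize(p[90:250,180:360],None,fx=4,fy=3.7)[...,::-1])
E
```

```text
time: 4.3
tcp_pos: [0.4738, 0.1955, 0.1388]
tool_rot: [-0.474, 0.472, -0.525, 0.526]
ft_force: [4.9, -1.3, 1.0]
opening: 0.0172
```

View pics/s4c.png

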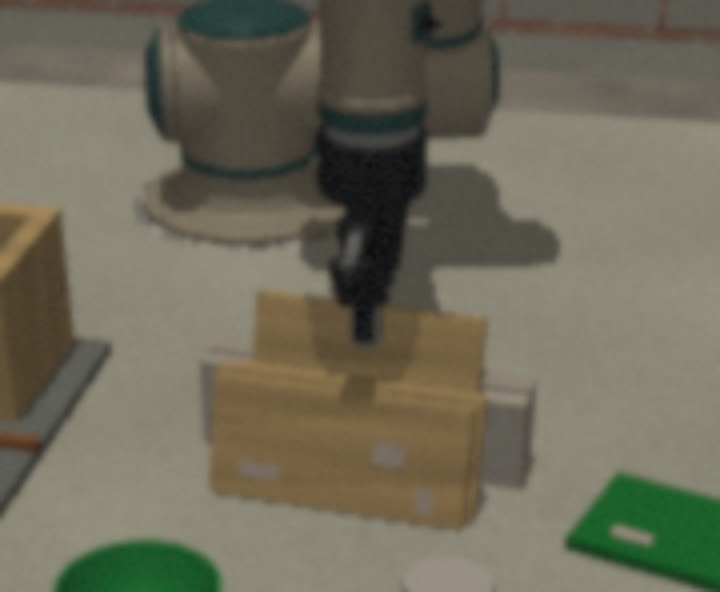

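The board is wedge-held at its lean (opening 17.2 mm, 5 N on the wall corner). I'll lift it along its lean.

```bash
python3 -m handwheel '[0.1,0,-0.004,-0.001,0, 0.1,0,-0.01,-0.0023,0, 0.1,0,-0.018,-0.0041,0, 0.1,0,-0.027,-0.0062,0, 0.1,0,-0.036,-0.0083,0, 0.1,0,-0.045,-0.0104,0, 0.1,0,-0.052,-0.012,0,0.1,0,-0.055,-0.0127,0]' 
python3 - <<'E'
from h import *
p,d,m=snap('scene','s5')
cv2.imwrite('pics/s5c.png',cv2.resize(p[90:250,180:360],None,fx=4,fy=3.7)[...,::-1])
E
```

```text
time: 5.15
tcp_pos: [0.4603, 0.1968, 0.1933]
tool_rot: [-0.473, 0.472, -0.525, 0.526]
ft_force: [5.7, -0.8, -5.0]
opening: 0.0167
```

View pics/s5c.png

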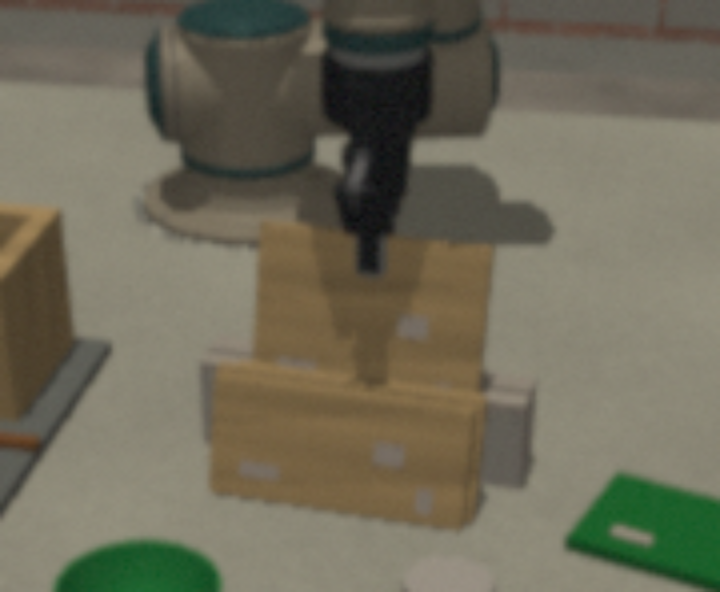

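```bash
python3 -m handwheel '[0.1,0,-0.006,-0.0014,0, 0.1,0,-0.014,-0.0032,0, 0.1,0,-0.023,-0.0053,0, 0.1,0,-0.032,-0.0074,0, 0.1,0,-0.041,-0.0095,0, 0.1,0,-0.05,-0.0115,0, 0.1,0,-0.058,-0.0134,0,0.1,0,-0.065,-0.015,0]' 
python3 - <<'E'
from h import *
p,d,m=snap('scene','s6')
cv2.imwrite('pics/s6c.png',cv2.resize(p[90:250,180:360],None,fx=4,fy=3.7)[...,::-1])
E
```

```text
time: 6.0
tcp_pos: [0.4441, 0.1984, 0.2588]
tool_rot: [0.473, -0.473, 0.526, -0.525]
ft_force: [-0.7, -0.3, -2.8]
opening: 0.0114
```

View pics/s6c.png

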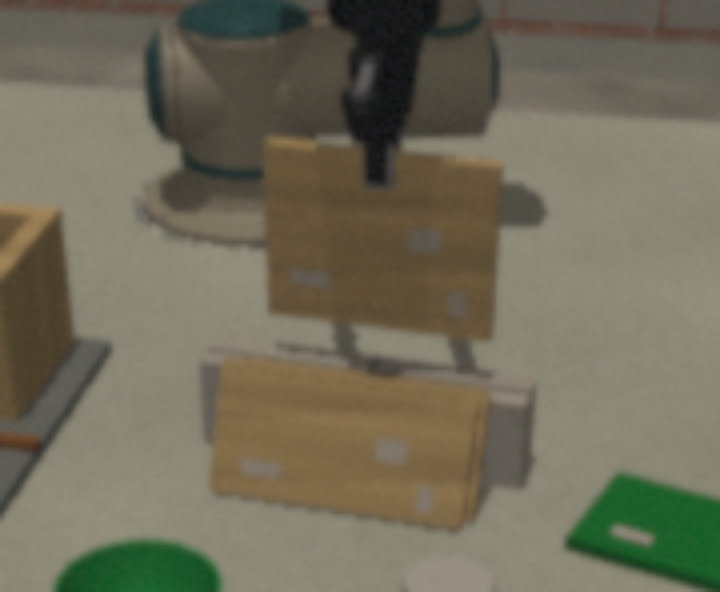

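The board is out and hanging upright (opening 11.4 mm), and the low boards have settled back leaning on the wall. I'll firm the grip, raise it, and refine the box pose.

```bash
python3 -m handwheel '[0.05,0,-0.01,0,0, 0.05,0,-0.03,0,0, 0.05,0,-0.055,0,0, 0.05,0,-0.07,0,0,0.05,0,-0.07,0,0]' 60
cat >> h.py <<'E'
def ray(z,u,v,h):
    K,R,t=z['mtx'],z['R'],z['t']; u=np.asarray(u,float);v=np.asarray(v,float)
    r=np.stack([(u-K[0,2])/K[0,0],(v-K[1,2])/K[1,1],np.ones_like(u)],-1)@R; C=-R.T@t
    return C+r*((h-C[2])/r[...,2])[...,None]
E
python3 - <<'E'
from h import *
s=cv2.imread('pics/scene0.png')
cv2.imwrite('pics/cbs.png',np.clip(cv2.resize(s[135:230,105:215],None,fx=6.2,fy=6.2,interpolation=cv2.INTER_CUBIC)*1.3,0,255).astype('u1'))
for f,B in(('top0',(325,420,170,270)),('scene0',(105,215,135,230))):
    z=np.load(f'pics/{f}.npz'); hsv=cv2.cvtColor(z['p'],cv2.COLOR_RGB2HSV).astype(int)
    m=(hsv[...,0]<14)&(hsv[...,1]>140)&(hsv[...,2]>60); mm=np.zeros_like(m); mm[B[2]:B[3],B[0]:B[1]]=m[B[2]:B[3],B[0]:B[1]]
    v,u=np.nonzero(mm); print(f,len(u),u.min(),u.max(),v.min(),v.max())
    w=ray(z,u,v,.02); k=np.polyfit(w[:,1],w[:,0],1); r=w[:,0]-np.polyval(k,w[:,1])
    print('strip line x@y=-.17',np.polyval(k,-.17),'yaw',-np.degrees(np.arctan(k[0])),'spread',r.min(),r.max(),'y',w[:,1].min(),w[:,1].max())
E
```

```text
time: 6.55
tcp_pos: [0.446, 0.1987, 0.3309]
tool_rot: [-0.475, 0.471, -0.525, 0.526]
ft_force: [-0.6, -0.4, -2.9]
opening: 0.0109
top0 215 332 405 200 204
strip line x@y=-.17 0.507130590322204 yaw -2.0196484857580703 spread -0.005241883088909272 0.006049695649210429 y -0.2823364249279664 -0.05866462160245564
scene0 21 142 188 204 210
strip line x@y=-.17 0.5152002004989742 yaw -2.493903065653304 spread -0.005789591191556531 0.005815291199533723 y -0.20558409790725857 -0.05395427735108593
```

View pics/cbs.png

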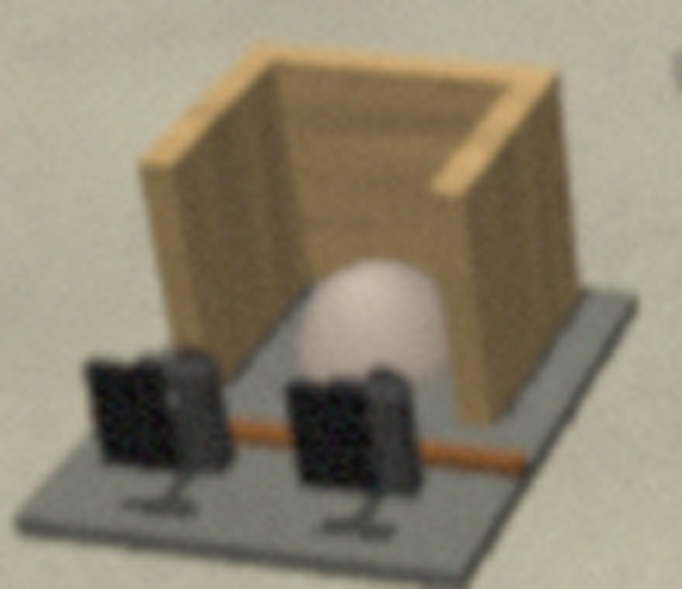

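The strip's centre line (box x = 34) gives an opening origin near (0.474, -0.169), yaw about -2.2°. The scene crop shows the wall-front corners at crop px (160,165) and (460,190). I'll carry the board over the groove, staying high.

```bash
python3 - <<'E'
from h import *
print(want((.487,-.1695,.33),-2.2)); print(T()[1].round(3))
E
```

```text
(array([361.8,   0.5,  79.6]), np.float64(-3.86), 'alt', np.float64(176.14))
[[-0.106  0.005  0.994]
 [-0.994  0.002 -0.106]
 [-0.002 -1.     0.005]]
```

```bash
python3 -m handwheel '[0.05,0.015,0,0.003,0, 0.05,0.045,0,0.01,0, 0.05,0.085,0,0.019,-1, 0.05,0.125,0,0.027,-2, 0.05,0.165,0,0.036,-3, 0.05,0.205,0,0.045,-3.9, 0.05,0.235,0,0.052,-3.9, 0.05,0.25,0,0.055,-3.9]' 
python3 - <<'E'
from h import *
print(want((.487,-.1695,.33),-2.2))
E
```

```text
time: 7.35
tcp_pos: [0.4728, -0.0587, 0.327]
tool_rot: [0.489, -0.49, 0.51, -0.51]
ft_force: [0.8, 0.2, -2.4]
opening: 0.0108
(array([110.1,  -2.9,  18.7]), np.float64(-0.12), 'alt', np.float64(179.88))
```

```bash
python3 -m handwheel '[0.05,0.015,0,0.003,0, 0.05,0.045,0,0.008,0, 0.05,0.08,0,0.014,0, 0.05,0.1,0,0.017,0, 0.05,0.109,0,0.0187,0, 0.05,0.11,0,0.0187,0, 0.05,0.11,0,0.0187,0]' 
python3 - <<'E'
from h import *
print(want((.487,-.1695,.33),-2.2))
for n in('top','scene'): snap(n,n+'7')
for f in('top7','scene7'):
    p=cv2.imread(f'pics/{f}.png'); p=p[150:275,310:435] if f[0]=='t' else p[60:230,90:230]
    cv2.imwrite(f'pics/{f}c.png',np.clip(cv2.resize(p,None,fx=4.5 if f[0]=='t' else 3.5,fy=4.5 if f[0]=='t' else 3.5,interpolation=cv2.INTER_CUBIC)*1.4,0,255).astype('u1'))
w,c,u,v=cloud('top7')
R=(abs(w[:,0]-.487)<.05)&(abs(w[:,1]+.17)<.12)
for lo,hi in((.155,.36),):
  q=w[R&(w[:,2]>lo)]; print(np.histogram(q[:,2],20))
w,c,u,v=cloud('scene7')
R=(abs(w[:,0]-.487)<.05)&(abs(w[:,1]+.17)<.12)
q=w[R&(w[:,2]>.155)]; print(np.histogram(q[:,2],20))
E
```

```text
time: 8.05
tcp_pos: [0.4874, -0.1657, 0.3279]
tool_rot: [0.491, -0.49, 0.51, -0.509]
ft_force: [-0.4, 0.1, -4.1]
opening: 0.0112
(array([ 3.8, -2.1, -0.3]), np.float64(0.06), 'alt', np.float64(-179.94))
(array([  43,   52,   40,   52,   51,  255,  123,  141,  113,   88,  185,
        228,  236,  189,  159,   60,  167,   80, 1302, 3030]), array([0.18413176, 0.21085233, 0.2375729 , 0.26429347, 0.29101404,
       0.31773461, 0.34445519, 0.37117576, 0.39789633, 0.4246169 ,
       0.45133747, 0.47805804, 0.50477861, 0.53149918, 0.55821976,
       0.58494033, 0.6116609 , 0.63838147, 0.66510204, 0.69182261,
       0.71854318]))
(array([326, 370, 378, 381, 402, 400, 410, 235, 139, 146, 152, 152, 226,
       264, 241, 265, 256, 263, 279, 277]), array([0.18313073, 0.20419956, 0.2252684 , 0.24633724, 0.26740607,
       0.28847491, 0.30954375, 0.33061258, 0.35168142, 0.37275026,
       0.39381909, 0.41488793, 0.43595677, 0.4570256 , 0.47809444,
       0.49916328, 0.52023211, 0.54130095, 0.56236978, 0.58343862,
       0.60450746]))
```

View pics/top7c.png

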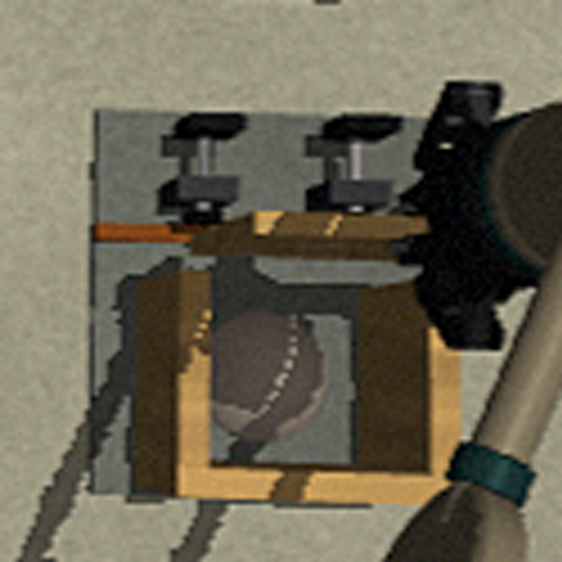

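View pics/scene7c.png

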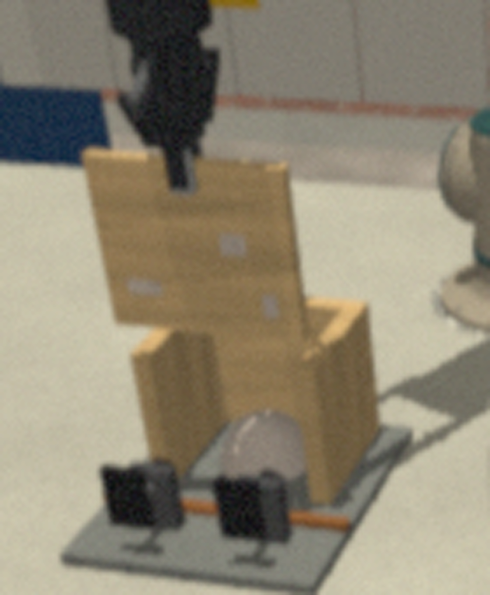

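```bash
cat >> h.py <<'E'
def board(f,zlo,zhi,x0,y0,yaw,ylim=.11,xlo=-.02,xhi=.02):
    """front-face stats in box-like frame at x0,y0,yaw"""
    w,c,u,v=cloud(f); a=np.radians(yaw); n=np.array([np.cos(a),np.sin(a)]); e=np.array([-np.sin(a),np.cos(a)])
    d=w[:,:2]-[x0,y0]; X=d@n;Y=d@e; k=(X>xlo)&(X<xhi)&(abs(Y)<ylim)&(w[:,2]>zlo)&(w[:,2]<zhi)
    return X[k],Y[k],w[k,2]
E
python3 - <<'E'
from h import *
for f in('scene7','top7'):
    X,Y,Z=board(f,.17,.36,.487,-.1695,-2.2)
    print(f,len(X),'Y',np.percentile(Y,[0,1,99,100]).round(4),'Z',np.percentile(Z,[0,1,99,100]).round(4))
    for lo in np.arange(.18,.34,.02):
        k=(Z>lo)&(Z<lo+.02); 
        if k.sum()>20: print(round(lo,2),k.sum(),np.percentile(X[k],[5,50,95]).round(4),np.percentile(Y[k],[1,99]).round(4))
# wall fronts in box frame from scene0/top0
for f in('scene0','top0'):
  for nm,lo,hi in(('L',.055,.1),('R',-.1,-.055)):
    X,Y,Z=board(f,.1,.152,.474,-.169,-2.2,.11,-.04,.02); k=(Y>lo)&(Y<hi)
    print(f,nm,k.sum(),'Xmax',np.percentile(X[k],[50,90,95,98,100]).round(4),'Y',np.percentile(Y[k],[1,99]).round(4))
E
```

```text
scene7 2904 Y [-0.0821 -0.0792  0.0892  0.0912] Z [0.1831 0.1866 0.3477 0.3597]
0.18 254 [0.0023 0.0058 0.0091] [-0.0806  0.0889]
0.2 351 [0.0022 0.0057 0.0099] [-0.0786  0.0894]
0.22 347 [0.0023 0.0061 0.0091] [-0.0778  0.0893]
0.24 370 [0.0019 0.0059 0.0093] [-0.0793  0.0892]
0.26 370 [0.0021 0.006  0.0094] [-0.0792  0.089 ]
0.28 386 [0.0025 0.0062 0.0092] [-0.0788  0.0887]
0.3 386 [0.0023 0.0063 0.0109] [-0.0778  0.0893]
0.32 386 [-0.0044  0.006   0.0168] [-0.0792  0.0888]
0.34 54 [-0.0154 -0.005   0.0191] [-0.0034  0.0178]
top7 519 Y [-0.0274 -0.0158  0.087   0.0873] Z [0.1841 0.1883 0.355  0.3575]
0.18 24 [-0.0075 -0.0073  0.0001] [-0.0086  0.0871]
0.2 36 [-0.0078 -0.0073  0.0004] [-0.0264  0.0871]
0.22 38 [-0.0076 -0.0072  0.0013] [-0.0098  0.0871]
0.24 26 [-0.0075 -0.0072  0.0007] [-0.0037  0.0864]
0.26 39 [-0.0076 -0.0073  0.002 ] [-0.0019  0.0869]
0.28 39 [-0.0075 -0.0072  0.0028] [0.0071 0.0871]
0.3 44 [-0.0129 -0.0072  0.0067] [0.0073 0.0868]
0.32 244 [-0.0104 -0.0019  0.0047] [0.0021 0.0865]
0.34 29 [-0.0167  0.0049  0.0149] [0.0062 0.0158]
scene0 L 188 Xmax [-0.0061  0.0016  0.0027  0.004   0.0063] Y [0.0682 0.0877]
scene0 R 201 Xmax [-0.0072  0.003   0.0038  0.0048  0.0061] Y [-0.0844 -0.0636]
top0 L 143 Xmax [-0.0205 -0.0044 -0.002  -0.0013 -0.0009] Y [0.0664 0.0845]
top0 R 178 Xmax [-0.0205 -0.005  -0.0024 -0.002  -0.0005] Y [-0.0864 -0.0669]
```

The board hangs upright, with its face X constant over height. Its underside is at z≈0.183, and it is about 3 mm too far to +y relative to the walls in both views. Its X of about 12 mm in box coordinates sits inside the groove. I'll shift it and lower it.

```bash
python3 -m handwheel '[0.05,0.003,0.02,0.0005,0, 0.05,0.003,0.05,0.0005,0, 0.05,0.003,0.08,0.0005,0, 0.05,0.003,0.105,0.0005,0, 0.05,0.003,0.125,0.0005,0, 0.05,0.003,0.135,0.0005,0, 0.05,0.003,0.135,0.0005,0, 0.05,0.003,0.135,0.0005,0]' 
python3 - <<'E'
from h import *
print(want((.487,-.1695,.157),-2.2))
for n in('top','scene'): snap(n,n+'8')
for f in('top8','scene8'):
    p=cv2.imread(f'pics/{f}.png'); p=p[150:275,310:435] if f[0]=='t' else p[80:230,90:230]
    cv2.imwrite(f'pics/{f}c.png',np.clip(cv2.resize(p,None,fx=4.5 if f[0]=='t' else 4,fy=4.5 if f[0]=='t' else 4,interpolation=cv2.INTER_CUBIC)*1.4,0,255).astype('u1'))
for f in('scene8','top8'):
    X,Y,Z=board(f,.02,.22,.487,-.1695,-2.2)
    print(f,len(X),'Y',np.percentile(Y,[0,1,99,100]).round(4),'Z',np.percentile(Z,[0,1,99,100]).round(4))
    for lo in np.arange(.02,.2,.02):
        k=(Z>lo)&(Z<lo+.02); 
        if k.sum()>20: print(round(lo,2),k.sum(),np.percentile(X[k],[5,50,95]).round(4),np.percentile(Y[k],[1,99]).round(4))
E
```

```text
time: 8.95
tcp_pos: [0.4887, -0.1695, 0.1942]
tool_rot: [-0.491, 0.49, -0.509, 0.51]
ft_force: [-0.2, 0.0, -2.4]
opening: 0.0108
(array([ 0. , 37.2, -1.8]), np.float64(0.08), 'alt', np.float64(-179.92))
scene8 2562 Y [-0.0882 -0.0836  0.0863  0.1056] Z [0.0201 0.0313 0.2072 0.2195]
0.02 40 [-0.0177 -0.0122  0.0194] [-0.0558  0.1046]
0.04 133 [-0.013   0.0071  0.0103] [-0.0828  0.0874]
0.06 303 [0.0009 0.0081 0.0116] [-0.0841  0.0859]
0.08 322 [-0.0075  0.0078  0.0116] [-0.0833  0.0861]
0.1 320 [-0.0048  0.0081  0.0117] [-0.0833  0.0867]
0.12 326 [-0.0096  0.0077  0.0117] [-0.0826  0.0861]
0.14 334 [0.002  0.0079 0.0111] [-0.0834  0.0855]
0.16 319 [0.0035 0.0078 0.0112] [-0.0837  0.0843]
0.18 326 [0.0036 0.008  0.0163] [-0.0836  0.0846]
top8 401 Y [-0.0315 -0.0199  0.0881  0.109 ] Z [0.0203 0.0212 0.2187 0.2199]
0.06 23 [-0.0185 -0.0057  0.0014] [0.0148 0.0841]
0.08 22 [-0.0164 -0.0057  0.0005] [-0.0099  0.0838]
0.1 28 [-0.0173 -0.0057  0.0039] [0.0009 0.0837]
0.12 29 [-0.0157 -0.0058  0.0021] [-0.0014  0.0839]
0.14 37 [-0.0182 -0.0059  0.0027] [0.0366 0.0842]
0.16 25 [-0.0105 -0.0058  0.0046] [0.0058 0.0829]
0.18 109 [-0.0112 -0.0018  0.0118] [0.0038 0.083 ]
```

View pics/top8c.png

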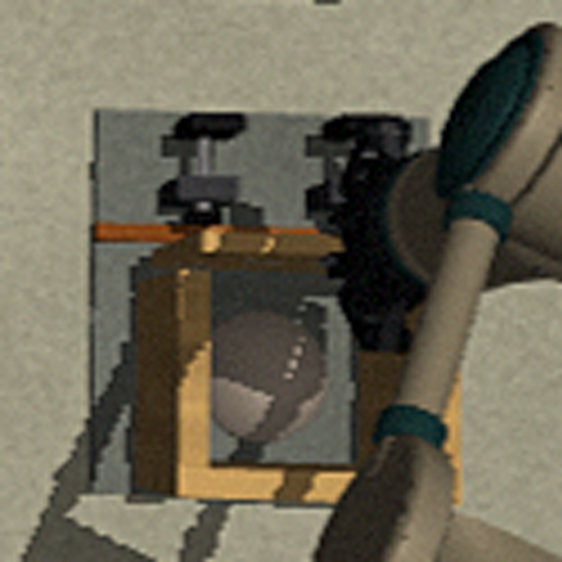

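View pics/scene8c.png

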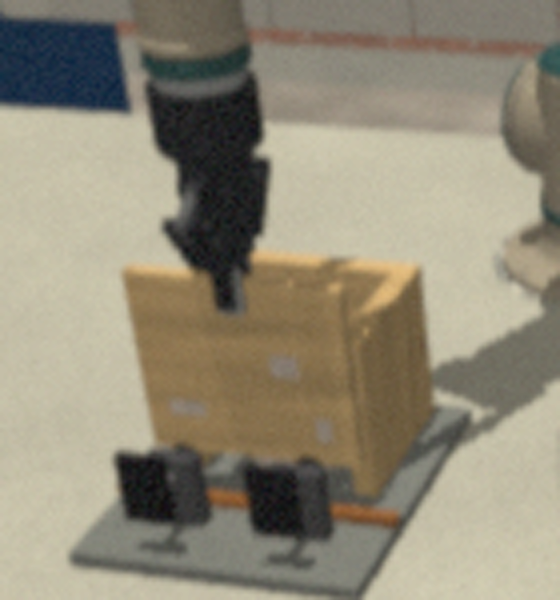

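Centred within about 1 mm (scene view -0.8, top view -0.5). X is about 13.5 mm in the 28 mm groove. Next I lower the last 37 mm, creeping at the end.

```bash
python3 -m handwheel '[0.05,0,0.012,0,0, 0.05,0,0.024,0,0, 0.05,0,0.03,0,0, 0.05,0,0.032,0,0, 0.05,0,0.034,0,0, 0.05,0,0.0355,0,0, 0.05,0,0.0355,0,0,0.05,0,0.0355,0,0]' ; python3 -m handwheel '[0.05,0,0.001,0,0,0.05,0,0.001,0,0]'
```

```text
time: 9.85
tcp_pos: [0.4882, -0.1697, 0.158]
tool_rot: [-0.491, 0.49, -0.509, 0.509]
ft_force: [-0.7, 0.8, -2.2]
opening: 0.0109
time: 10.05
tcp_pos: [0.4881, -0.1697, 0.1569]
tool_rot: [-0.491, 0.49, -0.509, 0.509]
ft_force: [0.2, 0.5, -1.7]
opening: 0.0109
```

```bash
python3 -m handwheel '[0.05,0,0.001,0,0,0.05,0,0.002,0,0,0.05,0,0.002,0,0]';python3 -m handwheel '[0.05,0,0.001,0,0,0.05,0,0.001,0,0]'
```

```text
time: 10.35
tcp_pos: [0.4884, -0.1697, 0.1559]
tool_rot: [-0.491, 0.49, -0.509, 0.51]
ft_force: [-1.2, 0.1, 4.5]
opening: 0.011
time: 10.55
tcp_pos: [0.4885, -0.1697, 0.1559]
tool_rot: [-0.491, 0.49, -0.509, 0.51]
ft_force: [-2.3, 2.3, 10.6]
opening: 0.0107
```

It's on the floor (11 N). I'll relieve, check, then release.

```bash
python3 -m handwheel '[0.05,0,-0.0012,0,0,0.05,0,-0.0012,0,0, 0.2,0,-0.0012,0,0, 0.25,0,-0.0012,0,0, 0.35,0,-0.0012,0,0,0.5,0,-0.0012,0,0,0.5,0,-0.0012,0,0]' 20;
python3 - <<'E'
from h import *
for n in('top','scene'): snap(n,n+'9')
for f in('top9','scene9'):
    p=cv2.imread(f'pics/{f}.png'); p=p[150:275,310:435] if f[0]=='t' else p[80:230,90:230]
    cv2.imwrite(f'pics/{f}c.png',np.clip(cv2.resize(p,None,fx=4.5 if f[0]=='t' else 4,fy=4.5 if f[0]=='t' else 4,interpolation=cv2.INTER_CUBIC)*1.4,0,255).astype('u1'))
for f in('scene9','top9'):
    X,Y,Z=board(f,.02,.22,.487,-.1695,-2.2)
    for lo in np.arange(.02,.18,.02):
        k=(Z>lo)&(Z<lo+.02); 
        if k.sum()>20: print(round(lo,2),k.sum(),np.percentile(X[k],[5,50,95]).round(4),np.percentile(Y[k],[1,99]).round(4))
E
```

```text
time: 11.25
tcp_pos: [0.488, -0.1697, 0.1548]
tool_rot: [0.491, -0.49, 0.509, -0.509]
ft_force: [0.9, 0.3, 0.4]
opening: 0.0429
0.02 135 [-0.0148  0.0073  0.017 ] [-0.0471  0.1037]
0.04 222 [-0.0099  0.0071  0.0109] [-0.0815  0.0862]
0.06 303 [-0.008   0.0075  0.0107] [-0.0824  0.0864]
0.08 307 [-0.0009  0.0077  0.0108] [-0.0833  0.0855]
0.1 316 [-0.0084  0.0073  0.0109] [-0.0831  0.0859]
0.12 297 [-0.0037  0.0075  0.0109] [-0.0844  0.0861]
0.14 294 [-0.0051  0.0074  0.011 ] [-0.084   0.0863]
0.16 121 [-0.0185  0.0029  0.0096] [-0.0842  0.0841]
0.02 42 [-0.0136  0.0144  0.019 ] [0.0111 0.1014]
0.04 32 [-0.0101 -0.0058  0.0021] [-0.0268  0.0842]
0.06 24 [-0.0183 -0.0058  0.0025] [0.0226 0.0839]
0.08 29 [-0.011  -0.0057  0.0025] [-0.0175  0.0833]
0.1 24 [-0.0177 -0.0058  0.0023] [0.033  0.0836]
0.12 29 [-0.0165 -0.0058  0.0018] [-0.0038  0.0841]
0.14 71 [-0.0188 -0.0056  0.0048] [0.0063 0.0839]
0.16 98 [-0.0055  0.0002  0.0054] [0.0035 0.0821]
```

View pics/scene9c.png

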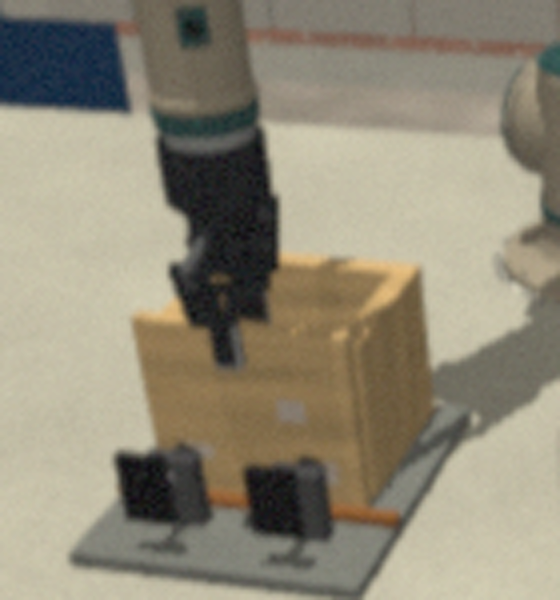

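The board stands free and upright. I'll rise, roll 90°, and go behind the handles. With the fingers fully open (85–114 mm) they can push both plates at once.

```bash
python3 -m handwheel '[0.5,0,-0.01,0,0, 0.5,0,-0.03,0,0, 0.5,0,-0.06,0,0, 0.6,0,-0.09,0,0, 0.8,0,-0.12,0,0, 1,0,-0.12,0.02,8, 1,0,-0.12,0.05,16, 1,0,-0.12,0.08,24]';
python3 -m handwheel '[1,0,0,0.0,8, 1,0,0,0,16, 1,0,0,0,24, 1,0,0,0,32, 1,0,0,0,40, 1,0,0,0,48, 1,0,0,0,56, 1,0,0,0,64]';
python3 - <<'E'
from h import *
print(want((.602,-.174,.25),-92.2)); 
snap('top','top10'); snap('scene','scene10')
for f in('top10','top0','scene0','scene10'):
  w,c,u,v=cloud(f); a=np.radians(-2.2); n=np.array([np.cos(a),np.sin(a)]); e=np.array([-np.sin(a),np.cos(a)])
  d=w[:,:2]-[.4745,-.169]; X=d@n;Y=d@e
  for nm,s in(('L',1),('R',-1)):
    k=(X>.08)&(X<.125)&(abs(Y-s*.05)<.035)&(w[:,2]>.045)&(w[:,2]<.1)
    if k.sum()>10: print(f,nm,k.sum(),'X',np.percentile(X[k],[2,50,98]).round(4),'Y',np.percentile(Y[k],[2,50,98]).round(4),'Z',np.percentile(w[k,2],[2,98]).round(4))
E
```

```text
time: 12.15
tcp_pos: [0.5688, -0.1728, 0.2767]
tool_rot: [-0.373, 0.372, -0.601, 0.602]
ft_force: [-0.4, -0.8, 0.4]
opening: 0.085
time: 12.95
tcp_pos: [0.568, -0.1727, 0.2758]
tool_rot: [0.003, -0.003, -0.707, 0.707]
ft_force: [0.6, -0.6, -0.1]
opening: 0.0856
(array([-34. ,  25.8,   1. ]), np.float64(1.71), 'alt', np.float64(-178.29))
top10 L 98 X [0.0822 0.0958 0.1044] Y [0.0326 0.0519 0.0671] Z [0.0516 0.0991]
top10 R 107 X [0.0824 0.0981 0.1068] Y [-0.0689 -0.048  -0.0323] Z [0.0477 0.0992]
top0 L 98 X [0.0827 0.0959 0.1045] Y [0.0325 0.0507 0.0675] Z [0.0516 0.098 ]
top0 R 106 X [0.0824 0.098  0.1071] Y [-0.0674 -0.0475 -0.0323] Z [0.0497 0.0976]
scene0 L 211 X [0.0964 0.1059 0.1094] Y [0.0341 0.0535 0.0702] Z [0.046  0.0963]
scene0 R 207 X [0.0985 0.108  0.1117] Y [-0.065  -0.0455 -0.0293] Z [0.0478 0.0966]
scene10 L 212 X [0.0981 0.1059 0.1104] Y [0.0342 0.0539 0.0705] Z [0.0462 0.0968]
scene10 R 211 X [0.0989 0.1082 0.1123] Y [-0.0651 -0.0453 -0.0296] Z [0.0461 0.097 ]
```

The handles measure X≈0.105 (left) and 0.107 (right), so they start about 2.5 and 0.5 mm in. That matches the given range. Tool +x is the push direction. I'll go behind them, then down.

```bash
python3 -m handwheel '[1,-0.017,0,0.001,1.7, 1,-0.034,0,0.001,1.7, 1,-0.034,0.03,0.001,1.7, 1,-0.034,0.07,0.001,1.7, 1,-0.034,0.105,0.001,1.7, 1,-0.034,0.13,0.001,1.7, 1,-0.034,0.14,0.001,1.7, 1,-0.034,0.14,0.001,1.7]';
python3 - <<'E'
from h import *
print(want((.602,-.174,.14),-92.2)); 
p,d,m=snap('scene','s11'); cv2.imwrite('pics/s11c.png',np.clip(cv2.resize(p[100:240,80:240],None,fx=4.5,fy=4.2)*1.3,0,255).astype('u1')[...,::-1])
snap('wrist','w11')
E
```

```text
time: 13.85
tcp_pos: [0.6014, -0.1735, 0.1339]
tool_rot: [-0.012, 0.01, 0.707, -0.707]
ft_force: [-0.2, 0.2, 0.9]
opening: 0.0853
(array([-0.6, -6.1,  0.5]), np.float64(0.44), 'alt', np.float64(-179.56))
```

View pics/s11c.png

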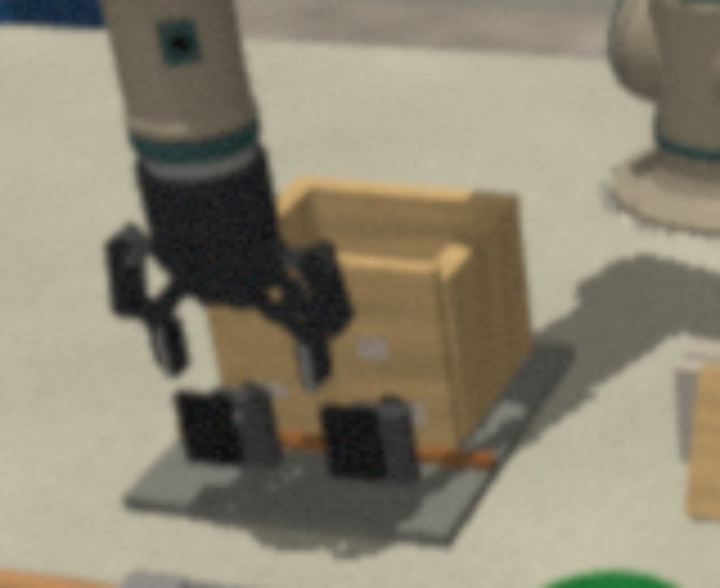

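View pics/w11.png

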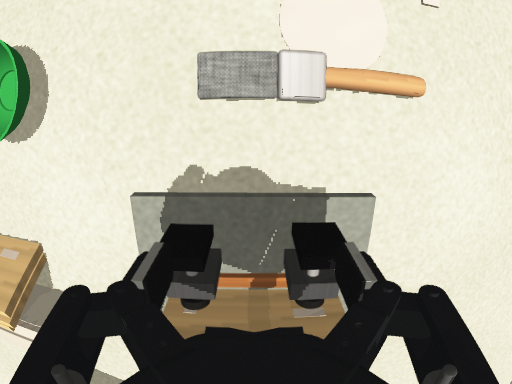

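```bash
python3 -m handwheel '[1,-0.005,0,0,0.4, 1,-0.005,0.015,0,0.4, 1,-0.005,0.03,0,0.4, 1,-0.005,0.04,0,0.4, 1,-0.005,0.04,0,0.4]';
python3 - <<'E'
from h import *
print(want((.602,-.174,.14),-92.2)); 
p,d,m=snap('scene','s12'); cv2.imwrite('pics/s12c.png',np.clip(cv2.resize(p[120:240,90:210],None,fx=5,fy=5)*1.3,0,255).astype('u1')[...,::-1])
p,d,m=snap('wrist','w12')
E
```

```text
time: 14.45
tcp_pos: [0.6068, -0.1737, 0.0945]
tool_rot: [-0.014, 0.013, 0.707, -0.707]
ft_force: [-0.0, -0.6, 0.0]
opening: 0.0852
(array([  4.8, -45.5,   0.4]), np.float64(-0.05), 'alt', np.float64(179.95))
```

View pics/s12c.png

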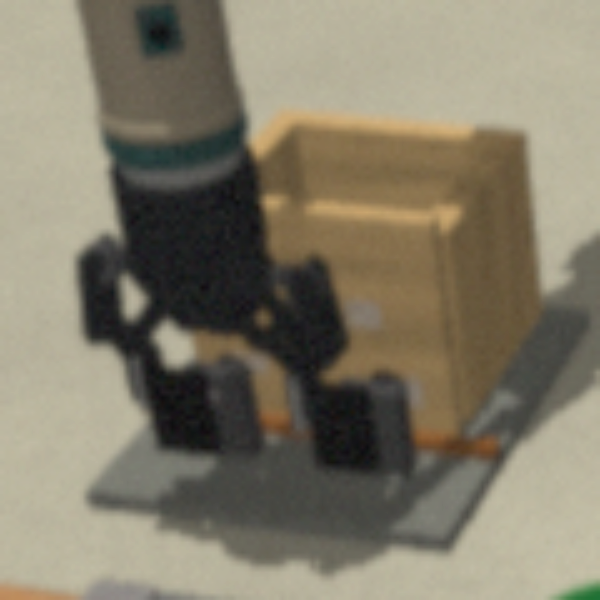

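View pics/w12.png

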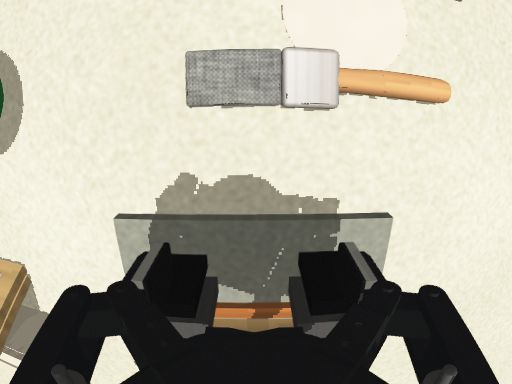

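```bash
python3 - <<'E'
from h import *
z=np.load('pics/w12.npz'); p=z['p']
q=np.clip(255*(p[220:350,90:410]/255.)**.45,0,255).astype('u1')
cv2.imwrite('pics/w12c.png',cv2.resize(q,None,fx=2.5,fy=2.5,interpolation=2)[...,::-1])
q=np.load('pics/s12.npz')['p'][165:225,110:190]; q=np.clip(255*(q/255.)**.5,0,255).astype('u1')
cv2.imwrite('pics/s12d.png',cv2.resize(q,None,fx=9,fy=9,interpolation=2)[...,::-1])
E
```

```text
(no output)
```

View pics/w12c.png

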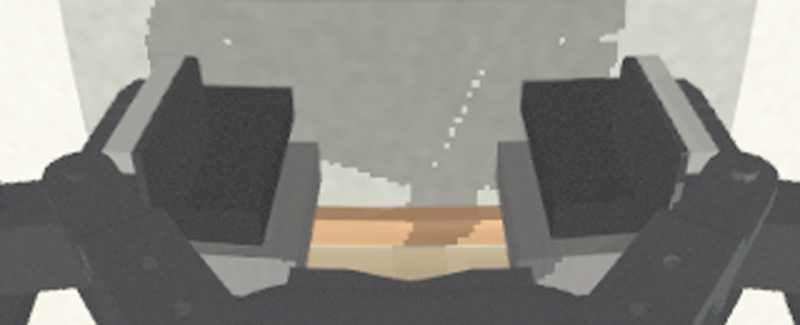

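View pics/s12d.png

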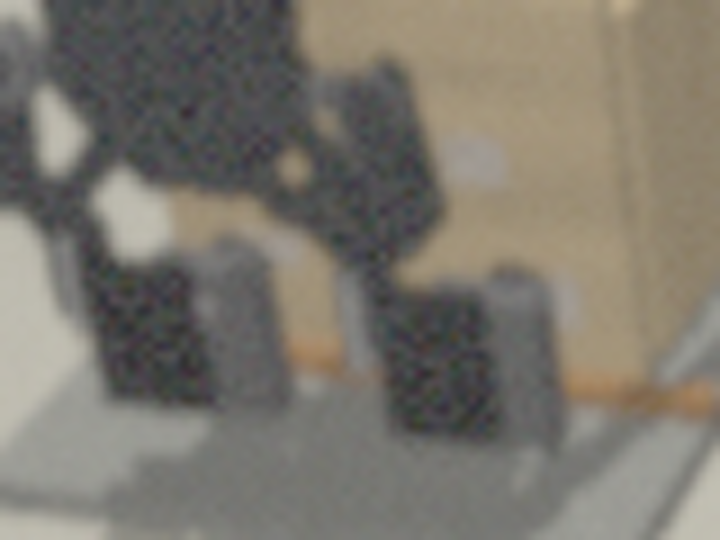

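```bash
python3 - <<'E'
from h import *
a=np.radians(-2.2); n=np.array([np.cos(a),np.sin(a)]); e=np.array([-np.sin(a),np.cos(a)])
z=np.load('pics/s12.npz')
for (x,y) in((65,270),(60,230),(75,300),(355,310),(345,280),(160,330),(440,360),(250,320),(520,350),(100,240),(390,260),(370,235)):
    u=np.array([110+x//9]);v=np.array([165+y//9]); w=world(z,u,v)[0]; d=w[:2]-[.4745,-.169]
    print((x,y),u,v,'box X %.1f Y %.1f Z %.1f'%(d@n*1e3,d@e*1e3,w[2]*1e3))
z=np.load('pics/w12.npz'); m=z
K,R,t=m['mtx'],m['R'],m['t']
def fw(u,v):
    dx=(u-K[0,2])/K[0,0];dy=(v-K[1,2])/K[1,1]; th=np.hypot(dx,dy); 
    D=z['d'][v,u]; c=np.array([dx/th*np.tan(th),dy/th*np.tan(th),1])*D; return (c-t)@R
for x,y in((190,62),(165,150),(150,110),(140,220),(240,100),(240,150),(275,200),(190,200),(630,65),(650,120),(560,100),(560,150)):
    u,v=90+int(x/2.5),220+int(y/2.5); w=fw(u,v); d=w[:2]-[.4745,-.169]
    print((x,y),'box X %.1f Y %.1f Z %.1f'%(d@n*1e3,d@e*1e3,w[2]*1e3))
E
```

```text
(65, 270) [117] [195] box X 142.2 Y -47.4 Z 113.7
(60, 230) [116] [190] box X 144.2 Y -45.7 Z 131.6
(75, 300) [118] [198] box X 144.8 Y -44.5 Z 105.8
(355, 310) [149] [199] box X 144.3 Y 50.3 Z 114.7
(345, 280) [148] [196] box X 145.2 Y 49.4 Z 124.9
(160, 330) [127] [201] box X 110.9 Y -40.0 Z 74.8
(440, 360) [158] [205] box X 104.6 Y 53.1 Z 69.4
(250, 320) [137] [200] box X 64.1 Y -35.7 Z 49.2
(520, 350) [167] [203] box X 69.4 Y 64.2 Z 55.2
(100, 240) [121] [191] box X 125.6 Y -43.1 Z 117.5
(390, 260) [153] [193] box X 143.8 Y 65.1 Z 135.7
(370, 235) [151] [191] box X 137.6 Y 56.7 Z 137.3
(190, 62) box X 144.9 Y 42.5 Z 94.8
(165, 150) box X 137.3 Y 42.9 Z 114.6
(150, 110) box X 144.9 Y 44.8 Z 113.5
(140, 220) box X 151.7 Y 33.5 Z 150.2
(240, 100) box X 107.3 Y 46.1 Z 47.8
(240, 150) box X 107.6 Y 41.1 Z 71.8
(275, 200) box X 70.2 Y 40.2 Z 44.8
(190, 200) box X 108.0 Y 48.5 Z 92.7
(630, 65) box X 144.5 Y -42.3 Z 96.3
(650, 120) box X 141.0 Y -42.7 Z 110.7
(560, 100) box X 108.9 Y -40.0 Z 50.3
(560, 150) box X 109.0 Y -35.8 Z 73.6
```

Wrist depth gives fingers at X 122–145, Y ±42.5, tip z≈0.095, and handle faces at X≈107. The fingers are clear behind the plates, but the tips need to be lower. I'll go down 30 mm, then push slowly.

```bash
python3 -m handwheel '[1,0,0.01,0,0, 1,0,0.02,0,0, 1,0,0.03,0,0, 1,0,0.03,0,0, 1,0.004,0.03,0,0, 1,0.008,0.03,0,0, 1,0.010,0.03,0,0,1,0.010,0.03,0,0]';
python3 -m handwheel '[1,0.002,0,0,0, 1,0.004,0,0,0, 1,0.006,0,0,0, 1,0.008,0,0,0, 1,0.01,0,0,0, 1,0.01,0,0,0]'
python3 - <<'E'
from h import *
print(want((.4745+.105*.9993,-.169-.105*.0384,.0645),-92.2)); print(arm.sense()['ft_force'])
E
```

```text
time: 15.35
tcp_pos: [0.5967, -0.1735, 0.0654]
tool_rot: [0.014, -0.014, -0.707, 0.707]
ft_force: [0.5, 0.2, 0.7]
opening: 0.0855
time: 15.95
tcp_pos: [0.5889, -0.1734, 0.0654]
tool_rot: [0.013, -0.016, -0.707, 0.707]
ft_force: [5.6, 0.4, -2.0]
opening: 0.0851
(array([9.5, 0.8, 0.1]), np.float64(-0.1), 'alt', np.float64(179.9))
[ 5.55763936  0.35521451 -2.00665315]
```

Both are in contact (5.6 N, about 2×3 N). I'll push on to half way.

```bash
python3 -m handwheel '[1,0.002,0,0,0, 1,0.004,0,0,0, 1,0.006,0,0,0, 1,0.008,0,0,0, 1,0.009,0,0,0, 1,0.009,0,0,0]'
python3 -m handwheel '[1,0,0,0,0,1,0,0,0,0,1,0,0,0,0,1,0,0,0,0]'
python3 - <<'E'
from h import *
for n in('scene','wrist'): snap(n,n+'13')
print(want((.4745+.105*.9993,-.169-.105*.0384,.0645),-92.2)); print(arm.sense()['ft_force'])
a=np.radians(-2.2); n=np.array([np.cos(a),np.sin(a)]); e=np.array([-np.sin(a),np.cos(a)])
z=np.load('pics/wrist13.npz');K,R,t=z['mtx'],z['R'],z['t']
v,u=np.mgrid[0:384,0:512];u=u.ravel();v=v.ravel();dx=(u-K[0,2])/K[0,0];dy=(v-K[1,2])/K[1,1];th=np.hypot(dx,dy)+1e-9;D=z['d'][v,u]
c=np.stack([dx/th*np.tan(th)*D,dy/th*np.tan(th)*D,D],-1);w=(c-t)@R;d=w[:,:2]-[.4745,-.169];X=d@n;Y=d@e
for s in(1,-1):
    k=(X>.06)&(X<.112)&(abs(Y-s*.036)<.005)&(w[:,2]>.07)&(w[:,2]<.092)
    print(s,k.sum(),np.percentile(X[k],[5,50,95]).round(4))
p=np.load('pics/scene13.npz')['p']; q=np.clip(255*(p[120:240,90:210]/255.)**.6,0,255).astype('u1'); cv2.imwrite('pics/s13c.png',cv2.resize(q,None,fx=5,fy=5)[...,::-1])
q=np.clip(255*(z['p'][180:384,60:440]/255.)**.5,0,255).astype('u1'); cv2.imwrite('pics/w13c.png',cv2.resize(q,None,fx=2,fy=2)[...,::-1])
E
```

```text
time: 16.55
tcp_pos: [0.5801, -0.1731, 0.0654]
tool_rot: [0.012, -0.016, -0.707, 0.707]
ft_force: [5.9, 0.2, -2.2]
opening: 0.0852
time: 16.95
tcp_pos: [0.5801, -0.173, 0.0654]
tool_rot: [0.013, -0.016, -0.707, 0.707]
ft_force: [5.0, 0.1, -2.9]
opening: 0.0851
(array([0.6, 0.8, 0. ]), np.float64(-0.09), 'alt', np.float64(179.91))
[ 5.12334781  0.34324508 -1.60179487]
1 703 [0.0863 0.0953 0.0962]
-1 703 [0.0874 0.0952 0.096 ]
```

View pics/w13c.png

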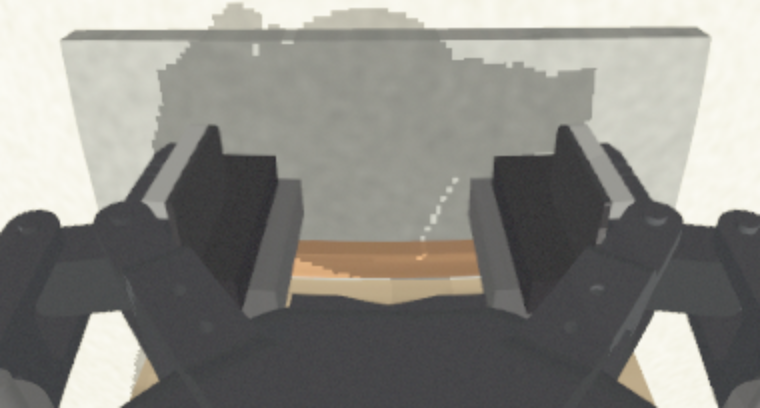

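View pics/s13c.png

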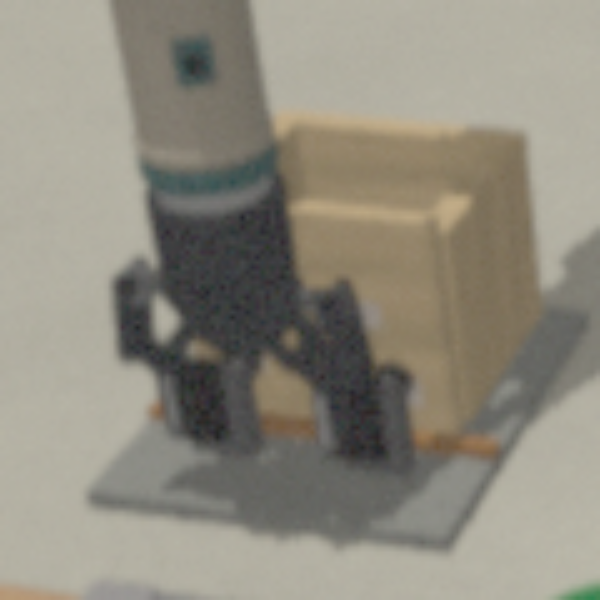

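Both plates are at X≈0.0953 (about 13.7 mm travel), even to 0.1 mm. I'll hold the pause here for another second, then push both home together.

```bash
python3 -m handwheel '[1,0,0,0,0,1,0,0,0,0,1,0,0,0,0,1,0,0,0,0,1,0,0,0,0,1,0,0,0,0,1,0,0,0,0,1,0,0,0,0]'
python3 -m handwheel '[1,0.0015,0,0,0, 1,0.003,0,0,0, 1,0.0045,0,0,0, 1,0.006,0,0,0, 1,0.0075,0,0,0, 1,0.009,0,0,0,1,0.0105,0,0,0,1,0.0105,0,0,0]'
```

```text
time: 17.85
tcp_pos: [0.5801, -0.173, 0.0654]
tool_rot: [0.013, -0.016, -0.707, 0.707]
ft_force: [5.8, 1.7, -0.7]
opening: 0.0851
time: 18.65
tcp_pos: [0.5702, -0.1727, 0.0654]
tool_rot: [0.012, -0.016, -0.707, 0.707]
ft_force: [6.1, 0.2, -3.0]
opening: 0.0851
```

```bash
python3 - <<'E'
from h import *
snap('scene','scene14')
X,Y,Z=board('scene14',.02,.22,.4745,-.169,-2.2,xlo=-.01,xhi=.03)
for lo in np.arange(.06,.17,.02):
    k=(Z>lo)&(Z<lo+.02); print(round(lo,2),k.sum(),np.percentile(X[k],[5,50,95]).round(4),np.percentile(Y[k],[1,99]).round(4))
p=np.load('pics/scene14.npz')['p']; q=np.clip(255*(p[120:240,90:210]/255.)**.6,0,255).astype('u1'); cv2.imwrite('pics/s14c.png',cv2.resize(q,None,fx=5,fy=5)[...,::-1])
E
```

```text
0.06 141 [-0.0018  0.0163  0.0269] [-0.0787  0.0867]
0.08 109 [0.0003 0.0141 0.0178] [0.0009 0.0869]
0.1 120 [-0.0051  0.0135  0.0174] [0.0016 0.0865]
0.12 180 [-0.0013  0.0134  0.017 ] [-0.0007  0.0864]
0.14 182 [0.0004 0.0126 0.0159] [-0.0012  0.0866]
0.16 76 [0.     0.008  0.0157] [-0.0057  0.0832]
```

View pics/s14c.png

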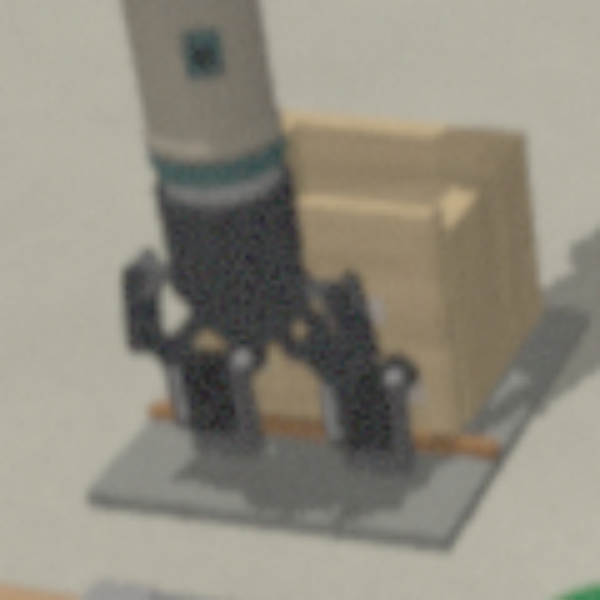

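```bash
python3 -m handwheel '[1,0.001,0,0,0, 1,0.002,0,0,0, 1,0.003,0,0,0, 1,0.0035,0,0,0,1,0.0035,0,0,0]'
python3 -m handwheel '[1,0.0005,0,0,0, 1,0.001,0,0,0,1,0.001,0,0,0]'
```

```text
time: 19.2
tcp_pos: [0.5669, -0.1726, 0.0654]
tool_rot: [0.012, -0.016, -0.707, 0.707]
ft_force: [7.8, 0.2, -3.1]
opening: 0.0853
time: 19.5
tcp_pos: [0.5664, -0.1726, 0.0654]
tool_rot: [0.012, -0.017, -0.707, 0.707]
ft_force: [8.4, 0.2, -4.2]
opening: 0.0855
```

```bash
python3 -m handwheel '[1,0.0005,0,0,0, 1,0.001,0,0,0,1,0.001,0,0,0]'; python3 -m handwheel '[1,0.0005,0,0,0, 1,0.0005,0,0,0]'; python3 -m handwheel '[1,0.0005,0,0,0, 1,0.0005,0,0,0]'
```

```text
time: 19.8
tcp_pos: [0.5663, -0.1726, 0.0654]
tool_rot: [0.011, -0.017, -0.707, 0.707]
ft_force: [10.4, 0.6, -5.2]
opening: 0.0852
time: 20.0
tcp_pos: [0.5664, -0.1726, 0.0655]
tool_rot: [0.011, -0.018, -0.707, 0.707]
ft_force: [10.2, 1.9, -5.6]
opening: 0.0852
time: 20.2
tcp_pos: [0.5663, -0.1726, 0.0655]
tool_rot: [0.01, -0.018, -0.707, 0.707]
ft_force: [12.5, 1.3, -6.9]
opening: 0.0853
```

```bash
python3 -m handwheel '[1,0.001,0,0,0, 1,0.001,0,0,0]'; python3 -m handwheel '[1,0.001,0,0,0, 1,0.001,0,0,0]'; 
cat > hp.py <<'E'
from h import *
import sys
def handles(f):
    a=np.radians(-2.2); n=np.array([np.cos(a),np.sin(a)]); e=np.array([-np.sin(a),np.cos(a)])
    z=np.load(f'pics/{f}.npz');K,R,t=z['mtx'],z['R'],z['t']
    v,u=np.mgrid[0:384,0:512];u=u.ravel();v=v.ravel();dx=(u-K[0,2])/K[0,0];dy=(v-K[1,2])/K[1,1];th=np.hypot(dx,dy)+1e-9;D=z['d'][v,u]
    c=np.stack([dx/th*np.tan(th)*D,dy/th*np.tan(th)*D,D],-1);w=(c-t)@R;d=w[:,:2]-[.4745,-.169];X=d@n;Y=d@e
    for s in(1,-1):
        k=(X>.06)&(X<.112)&(abs(Y-s*.036)<.005)&(w[:,2]>.07)&(w[:,2]<.092)
        print('L' if s>0 else 'R',k.sum(),np.percentile(X[k],[5,50,95]).round(4))
E
python3 - <<'E'
from hp import *
snap('wrist','w15'); handles('w15')
E
```

```text
time: 20.4
tcp_pos: [0.5664, -0.1726, 0.0655]
tool_rot: [0.009, -0.019, -0.706, 0.707]
ft_force: [15.4, 1.9, -7.7]
opening: 0.0853
time: 20.6
tcp_pos: [0.5664, -0.1726, 0.0656]
tool_rot: [0.009, -0.019, -0.706, 0.707]
ft_force: [16.5, 2.0, -10.6]
opening: 0.0855
L 698 [0.0728 0.0814 0.0822]
R 707 [0.0736 0.0814 0.0822]
```

```bash
python3 -m handwheel '[1,0.002,0,0,0, 1,0.002,0,0,0]'; python3 -m handwheel '[1,0.002,0,0,0, 1,0.002,0,0,0]';  python3 -m handwheel '[1,0.002,0,0,0, 1,0.002,0,0,0]'; 
python3 - <<'E'
from hp import *
snap('wrist','w16'); handles('w16')
E
```

```text
time: 20.85
tcp_pos: [0.5664, -0.1727, 0.0657]
tool_rot: [0.007, -0.021, -0.706, 0.708]
ft_force: [21.5, 2.0, -13.5]
opening: 0.0851
time: 21.05
tcp_pos: [0.5664, -0.1727, 0.0658]
tool_rot: [0.006, -0.022, -0.706, 0.708]
ft_force: [25.4, 3.2, -15.7]
opening: 0.085
time: 21.25
tcp_pos: [0.5664, -0.1727, 0.0659]
tool_rot: [0.004, -0.024, -0.706, 0.708]
ft_force: [30.4, 4.1, -19.0]
opening: 0.0852
L 682 [0.0727 0.0811 0.082 ]
R 694 [0.0732 0.0815 0.0822]
```

Hard stop: 30 N with no further travel, and both plates are at X≈0.081 (about 28 mm travel). I'll back off, rise and check.

```bash
python3 -m handwheel '[1,-0.006,0,0,0, 1,-0.012,0,0,0, 1,-0.02,0,0,0, 1,-0.03,0,0,0,1,-0.04,0,0,0, 1,-0.045,0,0,0, 1,-0.045,-0.02,0,0,1,-0.045,-0.05,0,0]'; python3 -m handwheel '[1,0,-0.04,0,0, 1,0,-0.08,0,0, 1,0,-0.12,0,0, 1,-0.02,-0.15,-0.04,0,1,-0.02,-0.15,-0.08,0,1,-0.02,-0.15,-0.12,0,1,-0.02,-0.15,-0.15,0,1,-0.02,-0.15,-0.15,0]'
python3 - <<'E'
from h import *
for n in('top','scene'): snap(n,n+'17')
for f in('top17','scene17'):
    p=cv2.imread(f'pics/{f}.png'); p=p[150:275,310:435] if f[0]=='t' else p[110:240,90:330]
    q=np.clip(255*(p/255.)**.65,0,255).astype('u1'); s=4.5 if f[0]=='t' else 3.3; cv2.imwrite(f'pics/{f}c.png',cv2.resize(q,None,fx=s,fy=s,interpolation=2))
for f in('scene17','top17'):
    X,Y,Z=board(f,.02,.22,.4745,-.169,-2.2,xlo=-.006,xhi=.025)
    for lo in np.arange(.06,.17,.02):
        k=(Z>lo)&(Z<lo+.02)
        if k.sum()>15: print(f,round(lo,2),k.sum(),np.percentile(X[k],[5,50,95]).round(4),np.percentile(Y[k],[1,99]).round(4))
    X,Y,Z=board(f,.07,.1,.4745,-.169,-2.2,xlo=.06,xhi=.12)
    for s in(1,-1): k=abs(Y-s*.05)<.02; print('handle',s,k.sum(),np.percentile(X[k],[2,50,98]).round(4))
E
```

```text
time: 22.1
tcp_pos: [0.5966, -0.173, 0.1134]
tool_rot: [-0.016, 0.012, 0.708, -0.706]
ft_force: [0.6, 0.3, -0.0]
opening: 0.0859
time: 22.9
tcp_pos: [0.6236, -0.0205, 0.2652]
tool_rot: [-0.013, 0.012, 0.708, -0.706]
ft_force: [0.9, -0.0, -0.1]
opening: 0.0858
scene17 0.06 314 [0.0071 0.0129 0.0209] [-0.0838  0.0866]
scene17 0.08 306 [0.0077 0.0123 0.0161] [-0.0832  0.0855]
scene17 0.1 314 [0.0074 0.0125 0.0159] [-0.084  0.086]
scene17 0.12 318 [0.0069 0.0122 0.0159] [-0.0845  0.0869]
scene17 0.14 323 [0.007  0.012  0.0158] [-0.0836  0.0855]
scene17 0.16 149 [0.0009 0.0094 0.0154] [-0.0836  0.0846]
handle 1 112 [0.0679 0.0795 0.0846]
handle -1 113 [0.0695 0.0797 0.0839]
top17 0.16 35 [-0.0009  0.0073  0.0103] [-0.0857  0.0154]
handle 1 73 [0.0612 0.0716 0.0781]
handle -1 25 [0.0627 0.0721 0.078 ]
```

View pics/top17c.png

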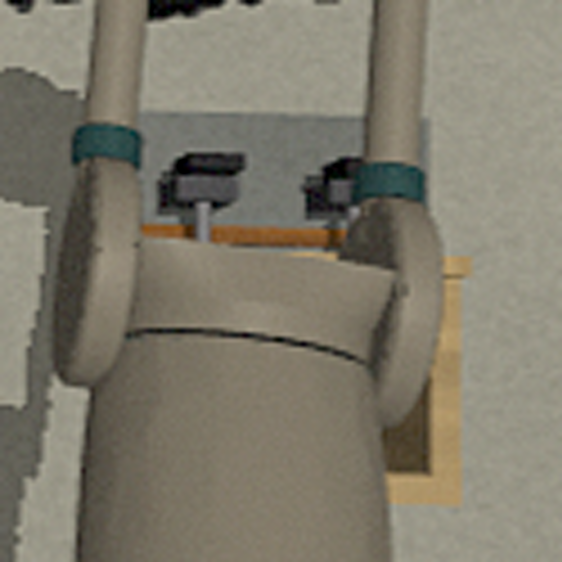

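View pics/scene17c.png

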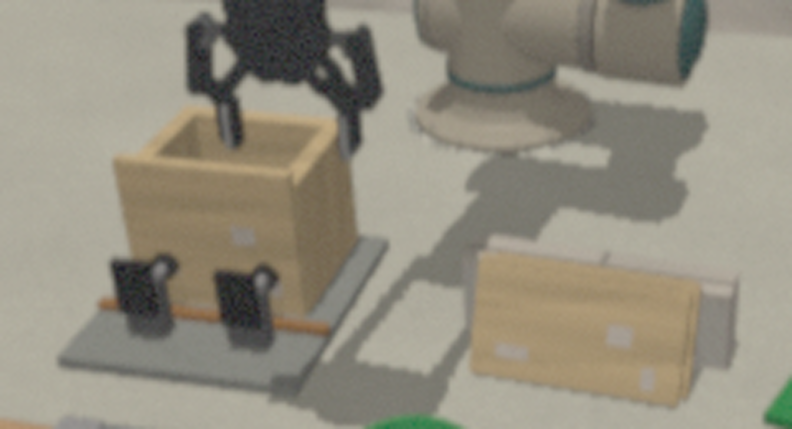

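View pics/top17.png

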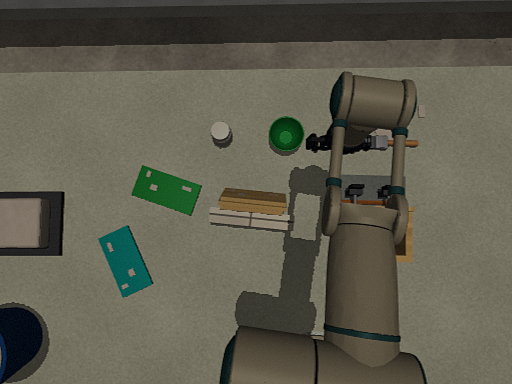

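The plates ended 26.4 and 28.5 mm in from their starts and level with each other to 0.2 mm. The board's face is vertical, and the low boards still lean. One close look from above for flushness.

```bash
python3 -m handwheel '[1,0.02,-0.03,0.02,0, 1,0.05,-0.04,0.05,0, 1,0.08,-0.04,0.09,0, 1,0.11,-0.04,0.12,0,1,0.13,-0.04,0.14,0, 1,0.13,-0.04,0.148,0, 1,0.13,-0.04,0.148,0]'
python3 - <<'E'
from h import *
snap('wrist','w18'); z=np.load('pics/w18.npz');p=z['p']; cv2.imwrite('pics/w18c.png',cv2.resize(p[100:384,60:460],None,fx=2,fy=2,interpolation=2)[...,::-1])
K,R,t=z['mtx'],z['R'],z['t']
a=np.radians(-2.2); n=np.array([np.cos(a),np.sin(a)]); e=np.array([-np.sin(a),np.cos(a)])
v,u=np.mgrid[0:384,0:512];u=u.ravel();v=v.ravel();dx=(u-K[0,2])/K[0,0];dy=(v-K[1,2])/K[1,1];th=np.hypot(dx,dy)+1e-9;D=z['d'][v,u]
c=np.stack([dx/th*np.tan(th)*D,dy/th*np.tan(th)*D,D],-1);w=(c-t)@R;d=w[:,:2]-[.4745,-.169];X=d@n;Y=d@e;Z=w[:,2]
k=(Z>.157)&(Z<.168)&(abs(X)<.03)&(abs(Y)<.1); print('top edge',k.sum(),np.percentile(X[k],[2,50,98]).round(4),np.percentile(Y[k],[0.5,99.5]).round(4))
for s in(1,-1):
    q=k&(abs(Y-s*.07)<.015); 
    if q.sum()>5: print(s,np.percentile(X[q],[2,98]).round(4))
    q=(Z>.142)&(Z<.152)&(abs(X)<.03)&(Y*s>.06)&(Y*s<.1); 
    if q.sum()>5: print('wall',s,q.sum(),np.percentile(X[q],[50,98]).round(4),np.percentile(Y[q],[1,99]).round(4))
E
```

```text
time: 23.7
tcp_pos: [0.4881, -0.1693, 0.3052]
tool_rot: [0.015, -0.016, -0.707, 0.707]
ft_force: [0.1, -0.4, -0.1]
opening: 0.0854
top edge 2319 [0.0019 0.0083 0.0139] [-0.0852  0.083 ]
1 [0.002  0.0137]
wall 1 470 [-0.0147  0.0138] [0.0628 0.0858]
-1 [0.0022 0.014 ]
wall -1 488 [-0.0145  0.0142] [-0.0842 -0.0623]
```

View pics/w18c.png

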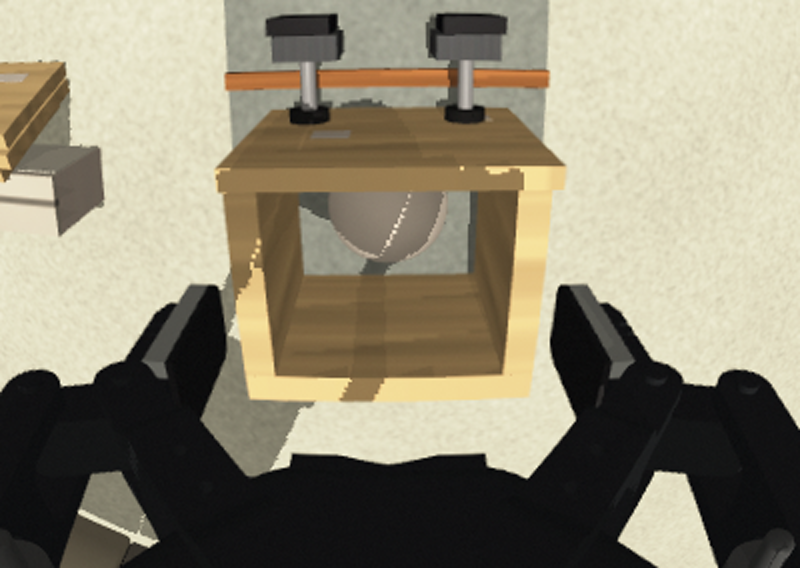

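The wrist view shows both pads bearing on the board (crop px (309,115) and (464,115)). Its top edge is at X 2–14 mm at both ends, so it is parallel to and against the walls. It is centred within about 1–2 mm, and the gripper touches nothing. Handing in.

```bash
python3 - <<'E'
from plant import sign_off
print(sign_off())
E
```

```text
the job is handed in; nothing more can be done
None
```

The tall board is out of the stack and clamped upright, same way up, against the casting box's open side, and the job is handed in. It took about 24 s of the 58 s allowed.

**What I did:** I gripped the tall board (first from the wall) and lifted it out along its lean. The low boards settled back against the wall. I stood the board in the groove and let go. With the open fingers I pushed both clamps together to about 13.7 mm, even to 0.1 mm. I held them there for over a second, then pushed both home to a hard stop, reached at about 30 N.

**Last checks:**
- **Clamps:** the handle plates are level with each other to 0.2 mm in the scene view. They travelled about 26.4 mm (left) and 28.5 mm (right) from their uneven starts. I take that as both home, about 28 mm.
- **Board:** it stands vertical, with both pads on it and its top edge parallel to the walls. The gap to the box was not measured on its own; I judged it flush from the clamp stop and the board's position, good to about 2 mm.
- **Centring:** the two views disagree slightly. The scene view puts the board about 0.6 mm off centre and the wrist view about 2 mm, both towards the box's -y.
- **Other things:** the low boards still lean. The jar, bowl and brush look unmoved in the last top view, although the gripper was over part of the brush. I did not touch them.

**One slip:** my first two moves were typed in mm instead of metres. The per-row limit capped them and the arm stayed at z = 0.25 m, clear of everything, so nothing was touched.

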